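# Change the batch in the pendant marking machine

## Robot

A 6-joint arm with a two-finger parallel gripper is mounted at the origin on the work surface. World frame = base frame: x ahead of the robot, y to its left, z up, the work surface at z = 0. Lengths are in mm, angles in rad, forces in N, time in s.
With the tool pointing down it reaches from about 250 to 725 mm from the base axis. Payload 9.7 kg.
Tool frame: the origin (TCP) lies on the centre line of the jaws, within the pads' length; the fingertips stand 11 mm ahead of it and the grasp point (between the pads) lies 8 mm behind it (arm.tcp_to_tips is the distance from the TCP to the fingertips, in mm); y points along the fingers, x is the direction in which the jaws open and shut, and the axes are right-handed (so a half turn about y gives the same grasp; the last joint's range is limited). The gripper opens to 85 mm and grips with 20 to 120 N. Pads are 22 mm wide; open, the fingers measure 114 mm over their backs; the gripper's body (76 mm by 85 mm) begins 54 mm behind the grasp point. The pads swing forward as they close: fully open they stand 13 mm farther back than shut.
Start: joints at [-1.291, 0.087, 0.176, 1.66, 0, 1.571], TCP at [151.887, -528.609, 242.284] pointing down, gripper open.
Joint ranges: [-3.13, 3.13], [-0.85, 1.81], [-1.15, 1.24], [-2.2, 2.28], [-1.44, 1.52], [-3.14, 3.14]. Speed limits (rad/s): [2.22, 2.22, 2.57, 3.14, 3.14, 3.14].

## Interface

Orientations are given as a rotation vector (axis times angle).
In Python, from station import monitor, vision, arm gives the robot as it stands. The module is installed in compiled form; this text tells all that it offers.
- The arm moves only by the tool step_arm, never from a script. Its argument "increments" is a list of rows, each a list of 3 entries, a list of its own where there are three numbers: the shift along the tool's x, y, z in mm, then the turn, a rotation vector about the tool's x, y, z in rad, then the finger opening in mm, from 0 to 85.4. A call has 1 to 5 rows; each row is the pose to reach, as a shift and turn from the pose measured when the call began, along the tool's axes at that moment; what a row does not reach only later rows make up. A row lasts 1/12 s, in which the tool goes at most 41.7 mm and 7.16 degrees, less where a joint would pass 70% of its speed; a pose out of reach is approached as far as the arm can. A call with a gripper value outside its range is refused whole. The fingers move at their own pace and stop on an object; the grip force is fixed at half the most. Time passes only in rows, so rows that repeat a pose let the fingers close. It gives the time, the measured TCP pose, the force and the opening at its end, in the units of the state.
- monitor.get_state(): the state, without advancing time (a new reading comes with each control period).
- vision.get_image(name): name is "scene" or "top" or "wrist"; returns a dict with "pixels" (400x640x3 uint8, red, green, blue), "fx", "fy", "cx", "cy" (pixels), "k1" (the pictures are not rectified: a ray, as slopes to the right and down, at radius r is drawn at 1 + k1 r^2 times it, then the intrinsics apply), "pose" (4x4, takes a point from camera to world coordinates). Camera axes: x right, y up, looking along -z (the intrinsics and any distortion apply to the point x, -y, -z); pixel columns grow to the right and rows downward; lengths in mm; the calibration is good to about 2 mm. A picture is of the moment at which its call begins. There is no depth.
- arm.hand_in(): hands the job in, once; it reports no verdict.
The state is a dict: "time_s": time; "q": joint angles; "joint_vel": joint speeds; "joint_torque": joint torques, N m; "ee_pos": TCP position; "tcp_rot": TCP orientation; "force": force on the tool from outside, world axes, zero at the start; "ft_torque": the same for the moment, N m; "opening": finger opening in mm.
Only numpy, scipy, OpenCV 4.12 (cv2) and the standard library are available. Lean on these libraries where they do the work, as an engineer would, in place of code of your own. Each camera call takes 0.05 s, during which the arm holds its last target. There are 200 camera calls.

## Task

Before touching any carrier, switch the marking machine off at its locking toggle: pull the bat outward along its own length, flip it to the red dot and let it drop back into its lock. Then take the finished orange carriers out of the bays and lay them flat, side by side, in the grey tray, and put every blue carrier from the bench into a bay (any bay): slip one end under the yellow lip, then level it until it lies flat and fully home on the bay floor. With all that done, switch the machine back on the same way (green dot, dropped into its lock); leave the bowl, the black doming block and the screwdriver where they are.

Things in the scene. Friction and masses are not known exactly. Their poses are not given: they have to be found in the camera images.
- marker_bed: White low fixed bed of the machine with three bays in a row along its y. Origin on the bench under the middle bay's centre; x points from the lip to the far side, z up. Spans x -57 to +117, y -135 to +135 mm; bay floors 30 mm above the bench. At the far side (x 83 to 113) a dark rail, top 58 mm above the bench, carries a white head (x 78 to 118, y -128 to -72), top 86 mm.
- bay1 (a point): Floor centre of the +y bay, axes as the bed's. Cavity 84 (x) by 65 mm (y). At x = -42 mm a wall with a yellow lip overhanging 12 mm (to x = -30); lip underside 13, top 18 mm above the floor. Far wall at x = +42, 6 mm high; side ribs 8 mm high. The 72 mm opening is shorter than a carrier: it goes in with its lip end tipped down about 0.3 rad, is pushed under the lip, then levelled.
- bay2 (a point): Floor centre of the middle bay, axes as the bed's. Same size and lip as bay1.
- bay3 (a point): Floor centre of the -y bay, axes as the bed's. Same size and lip as bay1.
- blue1_mid (a point): Blue carrier, about 160 g (may be absent): plate 80 (x) by 60 (y) by 6 mm with two steel discs, and a black grip post 16 by 16 mm standing 50 mm above the plate's middle. This point is on its axis half-way up, 28 mm above its underside. Same after a half turn about z. Fully home, it is 28 mm above the bay floor and within 2 mm (x) and 2.5 mm (y) of the bay's centre.
- blue2_mid (a point): Blue carrier, about 160 g (may be absent): plate 80 (x) by 60 (y) by 6 mm with two steel discs, and a black grip post 16 by 16 mm standing 50 mm above the plate's middle. This point is on its axis half-way up, 28 mm above its underside. Same after a half turn about z. Fully home, it is 28 mm above the bay floor and within 2 mm (x) and 2.5 mm (y) of the bay's centre.
- blue3_mid (a point): Blue carrier, about 160 g (may be absent): plate 80 (x) by 60 (y) by 6 mm with two steel discs, and a black grip post 16 by 16 mm standing 50 mm above the plate's middle. This point is on its axis half-way up, 28 mm above its underside. Same after a half turn about z. Fully home, it is 28 mm above the bay floor and within 2 mm (x) and 2.5 mm (y) of the bay's centre.
- orange1_mid (a point): Finished carrier (may be absent), just like a blue one but orange with brass discs; this point is 28 mm above its underside too. It starts fully home in a bay, level, one end under the lip; it comes out as it goes in: tip the far end up about 0.3 rad, draw it from under the lip, lift.
- orange2_mid (a point): Finished carrier (may be absent), just like a blue one but orange with brass discs; this point is 28 mm above its underside too. It starts fully home in a bay, level, one end under the lip; it comes out as it goes in: tip the far end up about 0.3 rad, draw it from under the lip, lift.
- orange3_mid (a point): Finished carrier (may be absent), just like a blue one but orange with brass discs; this point is 28 mm above its underside too. It starts fully home in a bay, level, one end under the lip; it comes out as it goes in: tip the far end up about 0.3 rad, draw it from under the lip, lift.
- out_tray_in (a point): Centre of the inner floor of the fixed grey tray for finished carriers, 5 mm above the bench: inside 240 mm (its x) by 120 mm (its y), rim 8 mm above the floor. Three carriers fit side by side along x, each with its 80 mm side along the tray's y.
- lock_pivot (a point): Pivot of the toggle, amid the fixed grey power box (90 (x) by 70 (y) by 50 mm high), 40 mm above the bench. Axes are the box's: x from the red (off) dot to the green (on) dot, y along the pivot axis, z up. Two steel gate cheeks beside the bat reach 67 mm above the bench, within 5 mm (x) and 13 mm (y) of the middle.
- bat_head (a point): Centre of the red head of the toggle bat: a drum 18 mm in diameter and 20 mm long, its axis along y, 66 mm from the pivot along the bat when not pulled. z points outward along the bat. The drum can turn between fingers that pinch its two flat ends (across y).
- lock_swing (a joint): Lean of the bat about the pivot's y axis, rad: +0.45 leans fully to the green dot (on), -0.45 fully to the red dot (off), 0 upright. Stays where it is left (stiff, about 0.02 N m). Locked near either end (it can sag to 0.34 of lean) unless the bat is pulled.
- lock_pull (a joint): How far the bat is pulled outward along its own length, m: 0 to 0.010. A spring draws it back (2 N at rest, 7 N at full pull); it must be out by more than about 0.006 to pass the gate from one end to the other.
- doming_block: Bystander: black block 60 mm cube with steel balls on top, origin at the centre of its underside.
- bowl: Bystander: white bowl 100 mm across, 50 mm high, origin at the centre of its underside.
- screwdriver: Bystander: screwdriver with wooden handle, about 170 mm long, lying along its x.

How it is judged:
By the outcome, as a careful person would: the job done as asked, in the order asked, and still so for the second after the job is handed in, with the robot touching nothing.
Of blue1, blue2, blue3 only 2 to 3 are there at a start; the rules pass over those that are not, and their reading is None.
Of orange1, orange2, orange3 only 2 to 3 are there at a start; the rules pass over those that are not, and their reading is None.
At some moment in a run one of blue1, blue2, blue3 may be knocked a few centimetres aside while the robot is not near it.
Once in a run the grip may slacken for a moment while it holds something.
It also fails if it takes over 210 s, if anything falls off the work surface, if the arm or the gripper's body presses on something with over 40 N, if the wrist force passes 120 N, or if a joint passes its speed limit or range.

## Working session

There is one attempt and no reset: what is moved stays moved. The work goes in short steps, Python scripts to look and compute and a tool call to move; the robot and the scene stay as the last step left them, time stands still between calls to the robot, and variables do not carry over. Pictures are saved under pics/ and viewed, about 12 in all and at most 16, crops included, and the job is handed in when it is done.

Besides the shell and the picture viewer there is one more tool, called after "Request:" as a command line: name --argument value ..., lists and objects as JSON in quotes. step_arm: Moves the arm, as the interface text tells. Its arguments: {"type":"object","properties":{"increments":{"type":"array","items":{"type":"array"}}},"required":["increments"]}

```bash
mkdir -p pics
cat > h.py <<'E'
import numpy as np, cv2
from scipy.spatial.transform import Rotation as R
from station import monitor, vision, arm
def grab(name,fn=None):
    im=vision.get_image(name)
    if fn: cv2.imwrite('pics/'+fn,cv2.cvtColor(im['pixels'],cv2.COLOR_RGB2BGR))
    return im
def K(im): return np.array([[im['fx'],0,im['cx']],[0,im['fy'],im['cy']],[0,0,1.]]),np.array([im['k1'],0,0,0,0.])
def ray(im,uv):
    k,d=K(im); p=cv2.undistortPoints(np.array(uv,float).reshape(-1,1,2),k,d)[:,0]
    v=np.c_[p[:,0],-p[:,1],-np.ones(len(p))]@im['pose'][:3,:3].T
    return im['pose'][:3,3],v
def toz(im,uv,z):
    o,v=ray(im,uv); return o+v*((z-o[2])/v[:,2])[:,None]
def proj(im,P):
    c=(np.atleast_2d(P)-im['pose'][:3,3])@im['pose'][:3,:3]
    k,d=K(im); return cv2.projectPoints((c*[1,-1,-1]).reshape(-1,1,3),np.zeros(3),np.zeros(3),k,d)[0][:,0]
def st():
    s=monitor.get_state(); print(round(s['time_s'],2),np.round(s['ee_pos'],1),np.round(R.from_rotvec(s['tcp_rot']).as_matrix(),3).tolist(),np.round(s['force'],1),round(s['opening'],1)); return s
E
python3 - <<'E'
from h import *
for n in('top','scene'):
    im=grab(n,n+'0.png'); print(n,im['fx'],im['cx'],im['cy'],im['k1'],np.round(im['pose'],3).tolist())
s=st(); print(s['tcp_rot'])
E
```

```text
top 455.5653700689218 314.8749408641427 206.19926326330886 0.03203447067984459 [[0.003, 0.997, -0.075, 491.464], [-1.0, 0.004, 0.013, 38.123], [0.013, 0.075, 0.997, 1266.861], [0.0, 0.0, 0.0, 1.0]]
scene 375.74542786908347 317.70494335594447 207.826021948354 -0.06368321172883626 [[0.436, -0.721, 0.538, 1045.626], [0.9, 0.358, -0.249, -193.474], [-0.013, 0.593, 0.805, 806.598], [0.0, 0.0, 0.0, 1.0]]
0.1 [ 151.9 -528.4  241.7] [[0.276, -0.0, 0.961], [-0.961, 0.001, 0.276], [-0.001, -1.0, 0.0]] [ 0.4 -0.5  0. ] 85.2
[-1.32791068  1.00131183 -0.99976786]
```

View pics/top0.png

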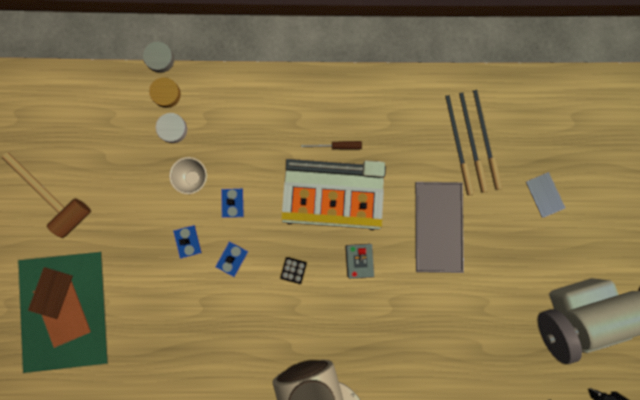

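View pics/scene0.png

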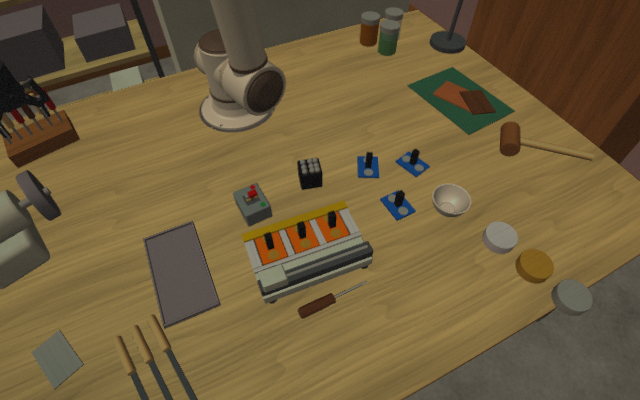

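```bash
cat > meas.py <<'E'
from h import *
im=grab('top'); hsv=cv2.cvtColor(im['pixels'],cv2.COLOR_RGB2HSV)
H,S,V=[hsv[...,i].astype(int) for i in range(3)]
rgb=im['pixels'].astype(int)
def comps(m,amin,z,label,roi=None):
    m=m.astype(np.uint8)
    m=cv2.morphologyEx(m,cv2.MORPH_CLOSE,np.ones((9,9)))
    cs,_=cv2.findContours(m,cv2.RETR_EXTERNAL,cv2.CHAIN_APPROX_NONE)
    for c in cs:
        if cv2.contourArea(c)<amin: continue
        r=cv2.minAreaRect(toz(im,c[:,0],z)[:,:2].astype(np.float32))
        print(label,np.round(cv2.minAreaRect(c)[0]),'world',np.round(r[0],1),'size',np.round(r[1],1),'ang',round(r[2],1))
comps((H>100)&(H<125)&(S>150),100,6,'blue')
comps((H<14)&(S>200)&(V>150),100,36,'orange')
comps((H>18)&(H<30)&(S>190)&(V>120),200,48,'lip')
print('box');
cv2.imwrite('pics/box.png',cv2.resize(cv2.cvtColor(im['pixels'][150:290,270:480],cv2.COLOR_RGB2BGR),None,fx=3.8,fy=3.8,interpolation=cv2.INTER_CUBIC))
m=(S<60)&(V>70)&(V<140); m[:175]=0;m[280:]=0;m[:,:340]=0;m[:,475:]=0
comps(m,300,13,'grey')
comps(m,300,50,'grey50')
E
python3 meas.py
```

```text
blue [231. 259.] world [441.  250.3] size [53.2 73. ] ang 61.8
blue [187. 241.] world [488.8 372.2] size [72.8 54.5] ang 15.2
blue [232. 202.] world [596.  249.7] size [70.1 52.3] ang 1.0
orange [332. 202.] world [596.2 -25.6] size [215.5  64.3] ang 86.3
lip [331. 218.] world [551.5 -22.4] size [265.9  19.4] ang 85.9
box
grey [360. 261.] world [ 437.  -101.3] size [89.1 69.3] ang 3.7
grey [440. 226.] world [ 532.2 -319.8] size [245.  128.6] ang 0.2
grey50 [360. 261.] world [438.6 -97.2] size [86.5 67.3] ang 3.7
grey50 [440. 226.] world [ 531.  -309.2] size [237.7 124.8] ang 0.2
```

View pics/box.png

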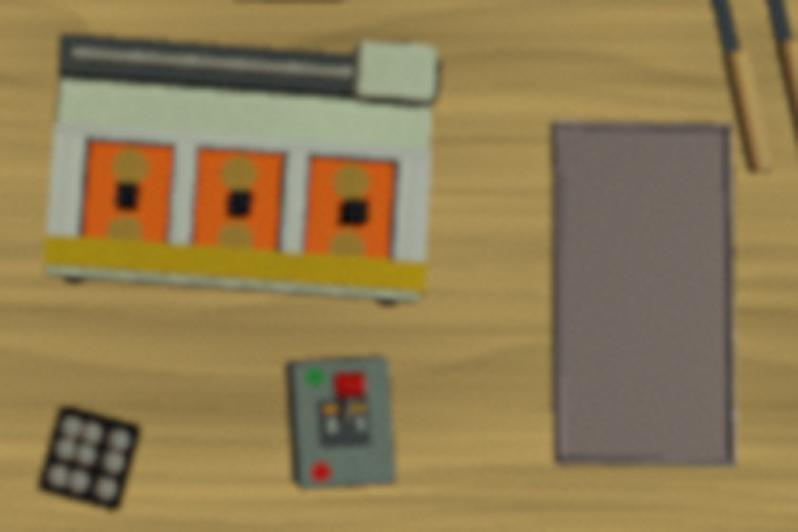

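```bash
cat >> h.py <<'E'
def Rt(yaw,tilt=0,axis=None):
    "vertical tool, tool x at yaw (deg); tilt deg about world axis"
    y=np.radians(yaw); x=np.array([np.cos(y),np.sin(y),0]); d=np.array([0,0,-1.])
    M=np.c_[x,d,np.cross(x,d)]
    return M if axis is None else R.from_rotvec(np.radians(tilt)*np.array(axis)).as_matrix()@M
def plan(wps,start=None,vmax=38):
    """wps: list of (pos,Rmat,opening[,settle rows]); prints calls of <=5 rows"""
    s=monitor.get_state(); p=np.array(s['ee_pos']) if start is None else start[0]; M=R.from_rotvec(s['tcp_rot']).as_matrix() if start is None else start[1]
    rows=[]
    for w in wps:
        P,N,o=np.array(w[0],float),w[1],w[2]; rv=R.from_matrix(M.T@N).as_rotvec()
        n=max(1,int(np.ceil(max(np.linalg.norm(P-p)/(w[4] if len(w)>4 else vmax),np.linalg.norm(rv)/.115))))
        rows+=[(p+(P-p)*i/n,M@R.from_rotvec(rv*i/n).as_matrix(),o) for i in range(1,n+1)]
        rows+=[(P,N,o)]*(w[3] if len(w)>3 else 0); p,M=P,N
    s0=(np.array(s['ee_pos']),R.from_rotvec(s['tcp_rot']).as_matrix()) if start is None else start
    for i in range(0,len(rows),5):
        out=[[[round(float(v),1)+0. for v in s0[1].T@(r[0]-s0[0])],[round(float(v),3)+0. for v in R.from_matrix(s0[1].T@r[1]).as_rotvec()],r[2]] for r in rows[i:i+5]]
        print(out); s0=rows[i:i+5][-1]
E
python3 - <<'E'
from h import *
im=grab('top')
print(toz(im,[[362.1,251.3]],107),toz(im,[[270+127/3.8,150+196/3.8],[270+239/3.8,150+204/3.8],[270+353/3.8,150+211/3.8]],86))
rgb=im['pixels'].astype(int); m=(rgb[...,0]>130)&(rgb[...,1]<60)&(rgb[...,2]<60); m[:,:340]=0;m[:240]=0;m[260:]=0;m[:,380:]=0
print(toz(im,[np.argwhere(m).mean(0)[::-1]],106),m.sum())
plan([((445,-97,190),Rt(-86.3),60,2)])
print(monitor.get_state()['q'])
E
```

```text
[[464.67597466 -97.20256603 107.        ]] [[ 592.44584677   52.46536307   86.        ]
 [ 587.25522714  -24.23213939   86.        ]
 [ 582.75134857 -102.3457146    86.        ]]
[[466.81389594 -97.35953654 106.        ]] 27
[[[-23.8, 3.7, 28.6], [0.0, 0.015, 0.0], 60], [[-47.7, 7.4, 57.3], [0.0, 0.031, 0.0], 60], [[-71.5, 11.2, 85.9], [0.0, 0.046, 0.0], 60], [[-95.3, 14.9, 114.5], [0.0, 0.062, 0.0], 60], [[-119.2, 18.6, 143.2], [0.0, 0.077, 0.0], 60]]
[[[-26.0, 3.7, 26.7], [0.0, 0.015, 0.0], 60], [[-51.9, 7.4, 53.4], [0.0, 0.031, 0.0], 60], [[-77.9, 11.2, 80.2], [0.0, 0.046, 0.0], 60], [[-103.9, 14.9, 106.9], [0.0, 0.062, 0.0], 60], [[-129.8, 18.6, 133.6], [0.0, 0.077, 0.0], 60]]
[[[-27.9, 3.7, 24.6], [0.0, 0.015, 0.0], 60], [[-55.9, 7.4, 49.3], [0.0, 0.031, 0.0], 60], [[-83.8, 11.1, 73.9], [0.0, 0.046, 0.0], 60], [[-111.8, 14.8, 98.6], [0.0, 0.062, 0.0], 60], [[-111.8, 14.8, 98.6], [0.0, 0.062, 0.0], 60]]
[[[0.0, 0.0, 0.0], [0.0, 0.0, 0.0], 60]]
[-1.29097691e+00  8.72712374e-02  1.75485714e-01  1.65979828e+00
 -3.28908603e-06  1.57078784e+00]
```

Request:
step_arm --increments '[[[-24, 4, 29], [0, 0.015, 0], 60], [[-48, 7, 57], [0, 0.03, 0], 60], [[-72, 11, 86], [0, 0.046, 0], 60], [[-95, 15, 115], [0, 0.062, 0], 60], [[-119, 18.6, 143], [0, 0.077, 0], 60]]'

```text
time_s: 0.62
ee_pos: [257.0, -373.1, 222.9]
tcp_rot: [-1.297, 1.06, -1.059]
force: [-0.4, -0.3, 0.1]
opening: 59.7
```

Request:
step_arm --increments '[[[-26, 4, 27], [0, 0.015, 0], 60], [[-52, 7, 53], [0, 0.03, 0], 60], [[-78, 11, 80], [0, 0.046, 0], 60], [[-104, 15, 107], [0, 0.062, 0], 60], [[-130, 18.6, 134], [0, 0.077, 0], 60]]'

```text
time_s: 1.03
ee_pos: [362.8, -217.2, 204.3]
tcp_rot: [-1.264, 1.118, -1.117]
force: [0.6, -1.4, -0.0]
opening: 60.0
```

Request:
step_arm --increments '[[[-28, 4, 25], [0, 0.015, 0], 60], [[-56, 7, 49], [0, 0.03, 0], 60], [[-84, 11, 74], [0, 0.046, 0], 60], [[-112, 15, 99], [0, 0.062, 0], 60], [[-112, 15, 99], [0, 0.062, 0], 60]]'

```text
time_s: 1.45
ee_pos: [449.4, -89.4, 188.2]
tcp_rot: [-1.238, 1.162, -1.159]
force: [-0.9, -0.1, -0.2]
opening: 60.0
```

Run:
```python
from h import *
im=grab('wrist','w1.png'); st(); print(np.round(im['pose'],2).tolist(),im['fx'])
```

```text
1.5 [448.1 -91.3 188.5] [[0.066, -0.001, 0.998], [-0.998, 0.001, 0.066], [-0.001, -1.0, -0.001]] [0.1 0.2 0.3] 59.8
[[0.07, 0.95, 0.31, 528.08], [-1.0, 0.06, 0.02, -83.68], [-0.0, -0.31, 0.95, 320.0], [0.0, 0.0, 0.0, 1.0]] 308.6592439289268
```

View pics/w1.png

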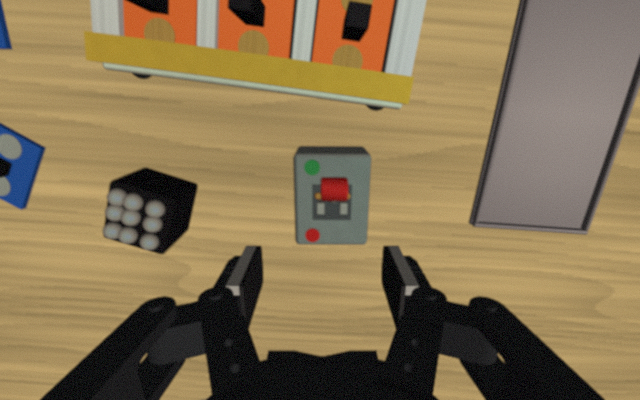

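Run:
```python
from h import *
im=grab('wrist'); rgb=im['pixels'].astype(int)
m=(rgb[...,0]>100)&(rgb[...,1]<60)&(rgb[...,2]<60); m[:160]=0;m[215:]=0
c=np.argwhere(m)[:,::-1]; print(c.min(0),c.max(0),c.mean(0)); print('drum',toz(im,[c.mean(0)],101),toz(im,[[c[:,0].min(),c[:,1].mean()],[c[:,0].max(),c[:,1].mean()]],101))
print('dots',toz(im,[[312,167],[312.5,235]],50)); print('box corners',toz(im,[[296,154],[369,154],[367,242],[296,242]],50))
```

```text
[318 176] [345 198] [331.34038801 186.96825397]
drum [[463.23803893 -96.25161161 101.        ]] [[ 462.57490739  -86.40082952  101.        ]
 [ 463.91767607 -106.33827696  101.        ]]
dots [[465.80051784 -80.11853162  50.        ]
 [399.27484994 -84.37744027  50.        ]]
box corners [[ 476.55037859  -65.3625355    50.        ]
 [ 480.87709763 -129.63344112   50.        ]
 [ 395.38730233 -137.4692861    50.        ]
 [ 390.75981001  -68.85313561   50.        ]]
```

Run:
```python
from h import *
plan([((464.5,-96.7,135),Rt(-86.3),50),((464.5,-96.7,91),Rt(-86.3),50,3,20)])
a=np.array([.45]*3+[.3,.15,0,-.15,-.3,-.45,-.46]+[-.46]*3); r=66+np.array([3,6,9]+[9]*7+[6,3,0.])
print(np.round(np.c_[-(r*np.cos(a)-66*np.cos(.45)),r*np.sin(a)-66*np.sin(.45)],1).tolist())
```

```text
[[[2.6, 27.0, 8.4], [0.0, 0.0, 0.0], 50], [[5.2, 53.9, 16.8], [0.001, 0.0, -0.001], 50], [[5.2, 68.6, 16.8], [0.001, 0.0, -0.001], 50], [[5.2, 83.2, 16.8], [0.001, 0.0, -0.001], 50], [[5.2, 97.9, 16.8], [0.001, 0.0, -0.001], 50]]
[[[0.0, 0.0, 0.0], [0.0, 0.0, 0.0], 50], [[0.0, 0.0, 0.0], [0.0, 0.0, 0.0], 50], [[0.0, 0.0, 0.0], [0.0, 0.0, 0.0], 50]]
[[-2.7, 1.3], [-5.4, 2.6], [-8.1, 3.9], [-12.2, -6.5], [-14.7, -17.5], [-15.6, -28.7], [-14.7, -39.9], [-12.2, -50.9], [-8.1, -61.3], [-7.8, -62.0], [-5.1, -60.7], [-2.4, -59.3], [0.3, -58.0]]
```

Request:
step_arm --increments '[[[2.6, 27, 8.4], [0, 0, 0], 50], [[5.2, 54, 16.8], [0, 0, 0], 50], [[5.2, 69, 16.8], [0, 0, 0], 50], [[5.2, 83, 16.8], [0, 0, 0], 50], [[5.2, 98, 16.8], [0, 0, 0], 50]]'

```text
time_s: 1.97
ee_pos: [463.8, -98.0, 90.2]
tcp_rot: [-1.239, 1.164, -1.162]
force: [-0.5, -0.2, -0.5]
opening: 49.9
```

Request:
step_arm --increments '[[[0, 0, 0], [0, 0, 0], 50], [[0, 0, 0], [0, 0, 0], 50]]'

```text
time_s: 2.13
ee_pos: [462.8, -99.0, 90.1]
tcp_rot: [-1.239, 1.166, -1.162]
force: [-0.0, -0.4, 0.8]
opening: 49.8
```

Run:
```python
from h import *
im=grab('wrist','w2.png'); st()
```

```text
2.18 [463.5 -98.9  91. ] [[0.062, -0.001, 0.998], [-0.998, 0.0, 0.062], [-0.0, -1.0, -0.001]] [ 0.6 -0.3 -0.1] 49.9
```

View pics/w2.png

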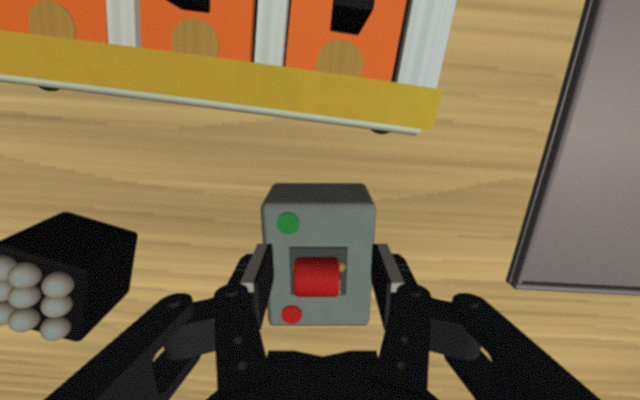

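Request:
step_arm --increments '[[[0, 0, 0], [0, 0, 0], 5], [[0, 0, 0], [0, 0, 0], 5], [[0, 0, 0], [0, 0, 0], 5], [[0, 0, 0], [0, 0, 0], 5], [[0, 0, 0], [0, 0, 0], 5]]'

```text
time_s: 2.6
ee_pos: [464.4, -97.9, 92.5]
tcp_rot: [-1.235, 1.163, -1.162]
force: [0.9, 8.4, 6.5]
opening: 19.0
```

Request:
step_arm --increments '[[[0, -2.7, 1.3], [0, 0, 0], 5], [[0, -5.4, 2.6], [0, 0, 0], 5], [[0, -8.5, 4.0], [0, 0, 0], 5], [[0, -8.5, 4.0], [0, 0, 0], 5], [[0, -8.5, 4], [0, 0, 0], 5]]'

```text
time_s: 3.02
ee_pos: [467.9, -97.4, 100.5]
tcp_rot: [-1.236, 1.164, -1.161]
force: [-3.5, 4.1, -5.8]
opening: 18.6
```

Request:
step_arm --increments '[[[0, -4, -10.4], [0, 0, 0], 5], [[0, -6.6, -21.4], [0, 0, 0], 5], [[0, -7.5, -32.6], [0, 0, 0], 5], [[0, -6.6, -43.8], [0, 0, 0], 5], [[0, -6.6, -43.8], [0, 0, 0], 5]]'

```text
time_s: 3.43
ee_pos: [424.1, -99.8, 107.7]
tcp_rot: [-1.232, 1.162, -1.161]
force: [4.2, 6.6, -4.9]
opening: 18.5
```

Request:
step_arm --increments '[[[0, 2.5, -11], [0, 0, 0], 5], [[0, 6.4, -21], [0, 0, 0], 5], [[0, 6.4, -21.5], [0, 0, 0], 5], [[0, 6.4, -21.5], [0, 0, 0], 5]]'

```text
time_s: 3.77
ee_pos: [403.7, -101.0, 102.0]
tcp_rot: [-1.229, 1.159, -1.163]
force: [5.4, 5.7, -3.4]
opening: 18.6
```

Request:
step_arm --increments '[[[0, 2.7, 0.5], [0, 0, 0], 5], [[0, 5.4, 1.8], [0, 0, 0], 5], [[0, 9, 3.3], [0, 0, 0], 5], [[0, 9, 3.3], [0, 0, 0], 5]]'

```text
time_s: 4.1
ee_pos: [407.4, -100.8, 96.1]
tcp_rot: [-1.227, 1.157, -1.165]
force: [-11.0, 4.9, 22.0]
opening: 18.7
```

Request:
step_arm --increments '[[[0, 0, 0], [0, 0, 0], 45], [[0, 0, 0], [0, 0, 0], 45], [[0, -30, 0], [0, 0, 0], 45], [[0, -60, 0], [0, 0, 0], 45], [[0, -100, 0], [0, 0, 0], 45]]'

```text
time_s: 4.52
ee_pos: [405.5, -101.4, 195.6]
tcp_rot: [-1.228, 1.159, -1.164]
force: [0.5, 0.3, 1.0]
opening: 45.2
```

Run:
```python
from h import *
im=grab('wrist'); st(); cv2.imwrite('pics/w3.png',cv2.cvtColor(im['pixels'],cv2.COLOR_RGB2BGR))
```

```text
4.57 [ 407.7 -102.   204.5] [[0.062, 0.019, 0.998], [-0.998, 0.002, 0.062], [-0.001, -1.0, 0.019]] [-4.5  1.2  6.8] 44.8
```

View pics/w3.png

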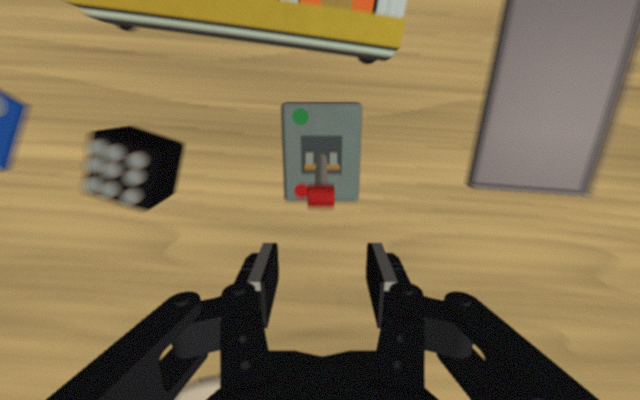

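```bash
cat > drum.py <<'E'
from h import *
st(); A=[];B=[]
for n in('top','scene','wrist'):
    im=grab(n); c=proj(im,[[float(__import__('sys').argv[1]),-99,99]])[0]
    hsv=cv2.cvtColor(im['pixels'],cv2.COLOR_RGB2HSV).astype(int); m=((hsv[...,0]<6)|(hsv[...,0]>174))&(hsv[...,1]>170)&(hsv[...,2]>70)
    k,l,stt,cen=cv2.connectedComponentsWithStats(m.astype(np.uint8)); 
    for i in range(1,k):
        if np.hypot(*(cen[i]-c))<22 and stt[i,4]>5:print(n,c.round(1),cen[i].round(1),stt[i,4],toz(im,[cen[i]],99.4).round(1),toz(im,[cen[i]],103).round(1))
    A.append(c)
E
python3 drum.py 407
```

```text
4.57 [ 407.7 -102.   204.5] [[0.062, 0.019, 0.998], [-0.998, 0.002, 0.062], [-0.001, -1.0, 0.019]] [-4.5  1.2  6.8] 44.8
top [362.6 274. ] [361.9 269.7] 23 [[417.9 -97.3  99.4]] [[418.2 -96.9 103. ]]
top [362.6 274. ] [353.7 273.7] 10 [[407.8 -76.4  99.4]] [[408. -76. 103.]]
scene [243.9 177.9] [244.2 179. ] 40 [[411.4 -99.5  99.4]] [[ 414.6 -100.   103. ]]
scene [243.9 177.9] [252.1 186.5] 15 [[443.2 -90.1  99.4]] [[446.3 -90.7 103. ]]
wrist [319.5 203.1] [315.4 194.6] 611 [[414.  -95.4  99.4]] [[415.1 -95.4 103. ]]
```

Run:
```python
from h import *
M=Rt(-86.4)
plan([((411,-101.3,120),M,45),((411,-101.3,94),M,45,3,15),((411,-101.3,94),M,5,4)])
```

```text
[[[0.0, 25.7, 1.0], [-0.005, 0.0, -0.001], 45], [[0.0, 51.4, 1.9], [-0.009, 0.0, -0.002], 45], [[0.0, 77.2, 2.9], [-0.014, -0.001, -0.003], 45], [[0.0, 90.2, 2.7], [-0.014, -0.001, -0.003], 45], [[0.1, 103.2, 2.5], [-0.014, -0.001, -0.003], 45]]
[[[0.0, 0.0, 0.0], [0.0, 0.0, 0.0], 45], [[0.0, 0.0, 0.0], [0.0, 0.0, 0.0], 45], [[0.0, 0.0, 0.0], [0.0, 0.0, 0.0], 45], [[0.0, 0.0, 0.0], [0.0, 0.0, 0.0], 5], [[0.0, 0.0, 0.0], [0.0, 0.0, 0.0], 5]]
[[[0.0, 0.0, 0.0], [0.0, 0.0, 0.0], 5], [[0.0, 0.0, 0.0], [0.0, 0.0, 0.0], 5], [[0.0, 0.0, 0.0], [0.0, 0.0, 0.0], 5]]
```

Request:
step_arm --increments '[[[0, 26, 1], [-0.005, 0, 0], 45], [[0, 51, 2], [-0.009, 0, 0], 45], [[0, 77, 2.9], [-0.014, 0, 0], 45], [[0, 90, 2.7], [-0.014, 0, 0], 45], [[0, 104, 2.5], [-0.014, 0, 0], 45]]'

```text
time_s: 5.13
ee_pos: [409.8, -101.1, 90.3]
tcp_rot: [-1.238, 1.167, -1.159]
force: [-0.4, -0.3, 0.4]
opening: 44.9
```

Request:
step_arm --increments '[[[0, 0, 0], [0, 0, 0], 45], [[0, 0, 0], [0, 0, 0], 5], [[0, 0, 0], [0, 0, 0], 5], [[0, 0, 0], [0, 0, 0], 5], [[0, 0, 0], [0, 0, 0], 5]]'

```text
time_s: 5.55
ee_pos: [409.8, -100.6, 90.8]
tcp_rot: [-1.237, 1.167, -1.158]
force: [-1.1, 5.3, -0.8]
opening: 18.9
```

Request:
step_arm --increments '[[[0, 1, -2], [0, 0, 0], 5], [[0, 2, -5], [0, 0, 0], 5], [[0, 3, -8], [0, 0, 0], 5], [[0, 3, -8], [0, 0, 0], 5], [[0, 3, -8], [0, 0, 0], 5]]'

```text
time_s: 5.97
ee_pos: [403.6, -100.9, 89.2]
tcp_rot: [-1.233, 1.164, -1.16]
force: [6.9, 4.9, -0.2]
opening: 18.8
```

Request:
step_arm --increments '[[[0, 0, 0], [0, 0, 0], 45], [[0, 0, 0], [0, 0, 0], 45], [[0, -35, 0], [0, 0, 0], 45], [[0, -70, 0], [0, 0, 0], 45], [[0, -110, 0], [0, 0, 0], 45]]'

```text
time_s: 6.38
ee_pos: [402.4, -101.5, 199.7]
tcp_rot: [-1.235, 1.165, -1.159]
force: [1.1, -0.2, 0.4]
opening: 44.9
```

```bash
python3 drum.py 407
python3 - <<'E'
from h import *
plan([((588,-25,240),Rt(-4.1),45,2)])
E
```

```text
6.38 [ 402.4 -101.5  199.7] [[0.063, -0.0, 0.998], [-0.998, 0.005, 0.063], [-0.005, -1.0, -0.0]] [ 1.1 -0.2  0.4] 44.9
top [362.6 274. ] [361.4 271.1] 14 [[414.3 -96.1  99.4]] [[414.5 -95.7 103. ]]
top [362.6 274. ] [354. 274.] 11 [[407.  -77.2  99.4]] [[407.3 -76.8 103. ]]
scene [243.9 177.9] [243.5 178.2] 43 [[ 407.8 -100.3   99.4]] [[ 411.1 -100.8  103. ]]
scene [243.9 177.9] [252.1 186.5] 15 [[443.2 -90.1  99.4]] [[446.3 -90.7 103. ]]
wrist [319.4 196.8] [315.3 192.4] 579 [[410.6 -95.5  99.4]] [[411.7 -95.5 103. ]]
[[[-5.0, -2.8, 14.5], [-0.001, -0.111, 0.0], 45], [[-10.1, -5.6, 28.9], [-0.001, -0.221, 0.0], 45], [[-15.1, -8.3, 43.4], [-0.002, -0.332, 0.001], 45], [[-20.2, -11.1, 57.9], [-0.002, -0.442, 0.001], 45], [[-25.2, -13.9, 72.4], [-0.003, -0.553, 0.001], 45]]
[[[3.3, -2.8, 15.0], [-0.001, -0.111, 0.0], 45], [[6.6, -5.6, 29.9], [-0.001, -0.221, 0.0], 45], [[9.9, -8.5, 44.9], [-0.002, -0.332, 0.001], 45], [[13.2, -11.3, 59.8], [-0.002, -0.442, 0.001], 45], [[16.5, -14.1, 74.8], [-0.003, -0.553, 0.001], 45]]
[[[10.7, -2.9, 11.0], [-0.001, -0.111, 0.0], 45], [[21.3, -5.7, 22.0], [-0.001, -0.221, 0.0], 45], [[32.0, -8.6, 33.0], [-0.002, -0.332, 0.001], 45], [[32.0, -8.6, 33.0], [-0.002, -0.332, 0.001], 45], [[32.0, -8.6, 33.0], [-0.002, -0.332, 0.001], 45]]
```

Request:
step_arm --increments '[[[-5, -3, 14.5], [0, -0.111, 0], 45], [[-10, -6, 29], [0, -0.221, 0], 45], [[-15, -8, 43], [0, -0.332, 0], 45], [[-20, -11, 58], [0, -0.442, 0], 45], [[-25, -14, 72], [-0.003, -0.553, 0.001], 45]]'

```text
time_s: 6.95
ee_pos: [475.0, -72.5, 216.1]
tcp_rot: [-1.437, 0.74, -0.741]
force: [0.8, -0.7, -0.0]
opening: 45.0
```

Request:
step_arm --increments '[[[3.3, -3, 15], [0, -0.111, 0], 45], [[6.6, -6, 30], [0, -0.221, 0], 45], [[10, -8, 45], [0, -0.332, 0], 45], [[13, -11, 60], [0, -0.442, 0], 45], [[16.5, -14, 75], [-0.003, -0.553, 0.001], 45]]'

```text
time_s: 7.37
ee_pos: [545.8, -42.3, 229.3]
tcp_rot: [-1.549, 0.309, -0.306]
force: [-0.1, -0.3, -0.5]
opening: 45.0
```

Request:
step_arm --increments '[[[10.7, -3, 11], [0, -0.111, 0], 45], [[21, -6, 22], [0, -0.221, 0], 45], [[32, -8.6, 33], [0, -0.332, 0], 45], [[32, -8.6, 33], [0, -0.332, 0], 45], [[32, -8.6, 33], [0, -0.332, 0], 45]]'

```text
time_s: 7.78
ee_pos: [587.8, -24.0, 236.5]
tcp_rot: [-1.57, 0.052, -0.045]
force: [-0.1, -0.5, 0.1]
opening: 44.7
```

Run:
```python
from h import *
s=st(); im=grab('wrist','w4.png'); print(np.round(s['q'],2),np.round(im['pose'],2).tolist())
```

```text
7.78 [587.8 -24.  236.5] [[0.998, -0.004, 0.062], [-0.062, 0.0, 0.998], [-0.004, -1.0, -0.0]] [-0.1 -0.5  0.1] 44.7
[-0.04  0.18  0.27  1.66 -0.    1.59] [[1.0, 0.06, 0.02, 593.11], [-0.06, 0.95, 0.31, 55.65], [-0.0, -0.31, 0.95, 368.36], [0.0, 0.0, 0.0, 1.0]]
```

View pics/w4.png

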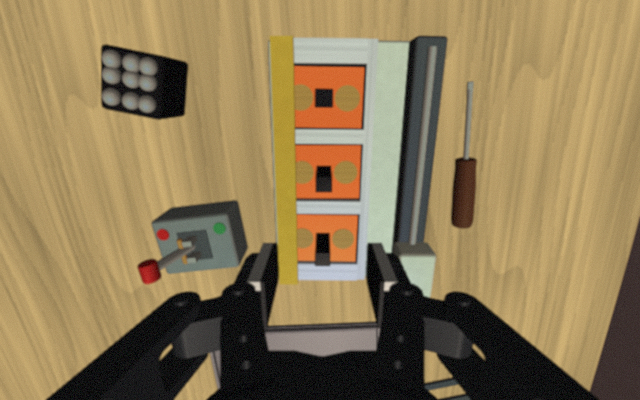

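Run:
```python
from h import *
im=grab('wrist'); hsv=cv2.cvtColor(im['pixels'],cv2.COLOR_RGB2HSV).astype(int);H,S,V=[hsv[...,i] for i in range(3)]
def comp(m,amin,z,l):
    m=cv2.morphologyEx(m.astype(np.uint8),cv2.MORPH_OPEN,np.ones((3,3)))
    for c in cv2.findContours(m,cv2.RETR_EXTERNAL,cv2.CHAIN_APPROX_NONE)[0]:
        if cv2.contourArea(c)<amin: continue
        c=cv2.convexHull(c); r=cv2.minAreaRect(toz(im,c[:,0],z)[:,:2].astype(np.float32)); print(l,cv2.boundingRect(c),np.round(cv2.boxPoints(r),1).tolist(),np.round(r[1],1),round(r[2],2))
comp((H<14)&(S>180)&(V>110),500,36,'or')
comp((H>18)&(H<30)&(S>200)&(V>100),1500,48,'lip')
m=V<45; m[260:]=0
m[:, :290]=0; m[:,380:]=0
comp(m,100,86,'post')
```

```text
or (298, 215, 60, 20) [[553.7999877929688, -97.0999984741211], [622.7000122070312, -101.30000305175781], [624.2000122070312, -77.30000305175781], [555.2000122070312, -73.0999984741211]] [24.  69.1] 86.54
or (297, 174, 63, 24) [[556.4000244140625, -51.20000076293945], [626.2000122070312, -55.5], [627.9000244140625, -28.700000762939453], [558.0, -24.5]] [26.8 70. ] 86.53
or (296, 145, 65, 26) [[558.2999877929688, -19.899999618530273], [628.2999877929688, -24.200000762939453], [630.0, 3.299999952316284], [559.9000244140625, 7.599999904632568]] [27.5 70.2] 86.49
or (295, 66, 70, 62) [[562.0999755859375, 26.600000381469727], [631.7999877929688, 22.200000762939453], [635.5999755859375, 82.0999984741211], [565.7999877929688, 86.5]] [60.  69.9] 86.39
post (317, 234, 12, 19) [[577.0999755859375, -95.4000015258789], [588.2999877929688, -96.0999984741211], [589.5, -76.0], [578.2999877929688, -75.30000305175781]] [20.2 11.3] 86.58
post (318, 167, 13, 23) [[582.5999755859375, -28.399999618530273], [594.0, -29.100000381469727], [595.2999877929688, -7.699999809265137], [583.9000244140625, -7.0]] [21.4 11.5] 86.52
post (317, 90, 15, 16) [[586.7999877929688, 48.70000076293945], [599.0999755859375, 47.900001525878906], [599.7999877929688, 60.400001525878906], [587.5, 61.20000076293945]] [12.6 12.3] 86.46
```

```bash
cat >> h.py <<'E'
C={1:np.array([593.2,53.7,30]),2:np.array([587.9,-24.0,30]),3:np.array([582.7,-102.2,30])}; TH=-3.7
def bay(c,dx,dz,tilt,h=36,flip=0,yawoff=0):
    "TCP pose when carrier's lip-end bottom corner is (dx,dz) from home, far end up by tilt rad"
    B=R.from_euler('z',TH,degrees=True).as_matrix(); c_,s_=np.cos(tilt),np.sin(tilt)
    p=c+B@np.array([-40+dx+40*c_-h*s_,0,dz+40*s_+h*c_])
    return p,R.from_rotvec(-tilt*B[:,1]).as_matrix()@Rt(TH+180*flip)
E
python3 - <<'E'
from h import *
c=C[2]; M=Rt(TH)
plan([(c+[0,0,80],M,40),(c+[0,0,36],M,40,1,20)])
plan([(c+[0,0,36],M,5,5)],start=(c+[0,0,36],M))
E
```

```text
[[[0.3, 31.8, 0.1], [0.0, 0.001, -0.001], 40], [[0.5, 63.6, 0.2], [0.0, 0.001, -0.002], 40], [[0.8, 95.4, 0.3], [0.0, 0.002, -0.002], 40], [[1.0, 127.2, 0.3], [0.0, 0.002, -0.003], 40], [[1.1, 141.9, 0.3], [0.0, 0.002, -0.003], 40]]
[[[0.0, 14.7, 0.0], [0.0, 0.0, 0.0], 40], [[0.0, 29.3, 0.0], [0.0, 0.0, 0.0], 40], [[0.0, 29.3, 0.0], [0.0, 0.0, 0.0], 40]]
[[[0.0, 0.0, 0.0], [0.0, 0.0, 0.0], 5], [[0.0, 0.0, 0.0], [0.0, 0.0, 0.0], 5], [[0.0, 0.0, 0.0], [0.0, 0.0, 0.0], 5], [[0.0, 0.0, 0.0], [0.0, 0.0, 0.0], 5], [[0.0, 0.0, 0.0], [0.0, 0.0, 0.0], 5]]
[[[0.0, 0.0, 0.0], [0.0, 0.0, 0.0], 5]]
```

Request:
step_arm --increments '[[[0.3, 32, 0], [0, 0, -0.001], 40], [[0.5, 64, 0], [0, 0, -0.002], 40], [[0.8, 95, 0], [0, 0.002, -0.003], 40], [[1, 127, 0.3], [0, 0.002, -0.003], 40], [[1, 142, 0.3], [0, 0.002, -0.003], 40]]'

```text
time_s: 8.3
ee_pos: [585.3, -24.5, 91.0]
tcp_rot: [-1.57, 0.057, -0.049]
force: [-1.0, 0.0, -0.3]
opening: 40.2
```

Request:
step_arm --increments '[[[0, 15, 0], [0, 0, 0], 40], [[0, 29, 0], [0, 0, 0], 40], [[0, 29, 0], [0, 0, 0], 40]]'

```text
time_s: 8.55
ee_pos: [582.5, -24.9, 58.7]
tcp_rot: [-1.57, 0.063, -0.047]
force: [-0.8, -0.0, -0.1]
opening: 39.7
```

Run:
```python
from h import *
st(); grab('wrist','w5.png'); st()
```

```text
8.55 [582.5 -24.9  58.7] [[0.998, -0.01, 0.07], [-0.07, 0.0, 0.998], [-0.01, -1.0, -0.001]] [-0.8 -0.  -0.1] 39.7
8.6 [583.5 -24.8  60.7] [[0.998, -0.008, 0.069], [-0.069, 0.0, 0.998], [-0.008, -1.0, -0.0]] [-0.1 -0.4  1. ] 40.0
```

View pics/w5.png

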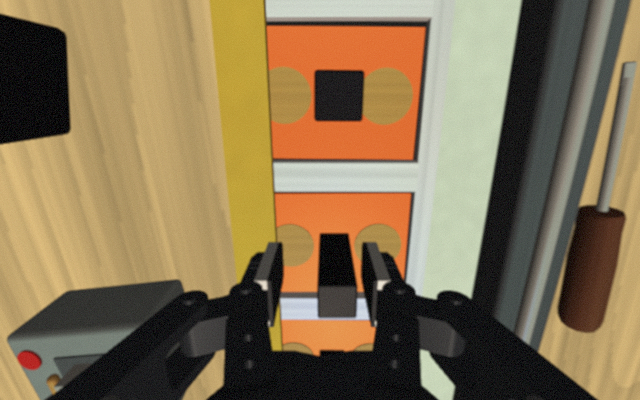

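Run:
```python
from h import *
c=C[2]; M=Rt(TH); plan([(c+[0,0,36],M,40,1)])
p=[(bay(c,*a),n) for a,n in [((0,.5,.1),0),((0,1,.2),0),((0,1,.31),1),((8,1.5,.31),0),((18,2,.31),0),((22,30,.31),1),((22,75,0),0)]]
plan([(q[0],q[1],5,n) for q,n in p],start=(c+[0,0,36],M))
```

```text
[[[4.3, -5.3, 1.1], [0.0, -0.005, -0.008], 40], [[4.3, -5.3, 1.1], [0.0, -0.005, -0.008], 40]]
[[[-3.8, -4.3, 0.0], [0.0, 0.0, -0.1], 5], [[-7.9, -8.2, 0.0], [0.0, 0.0, -0.2], 5], [[-12.9, -11.5, 0.0], [0.0, 0.0, -0.31], 5], [[-12.9, -11.5, 0.0], [0.0, 0.0, -0.31], 5], [[-4.9, -12.0, 0.0], [0.0, 0.0, -0.31], 5]]
[[[9.7, 2.6, 0.0], [0.0, 0.0, 0.0], 5], [[22.0, -22.9, 0.0], [0.0, 0.0, 0.0], 5], [[22.0, -22.9, 0.0], [0.0, 0.0, 0.0], 5], [[29.6, -32.5, 0.0], [0.0, 0.0, 0.103], 5], [[37.2, -42.2, 0.0], [0.0, 0.0, 0.207], 5]]
[[[5.5, -11.0, 0.0], [0.0, 0.0, 0.103], 5]]
```

Request:
step_arm --increments '[[[4.3, -5.3, 1], [0, -0.005, -0.008], 40], [[4.3, -5.3, 1], [0, -0.005, -0.008], 40], [[4.3, -5.3, 1], [0, -0.005, -0.008], 40]]'

```text
time_s: 8.85
ee_pos: [588.8, -24.2, 67.9]
tcp_rot: [-1.571, 0.048, -0.054]
force: [0.9, 0.5, -0.9]
opening: 40.3
```

Request:
step_arm --increments '[[[0, 0, 0], [0, 0, 0], 5], [[0, 0, 0], [0, 0, 0], 5], [[0, 0, 0], [0, 0, 0], 5], [[0, 0, 0], [0, 0, 0], 5], [[0, 0, 0], [0, 0, 0], 5]]'

```text
time_s: 9.27
ee_pos: [589.4, -24.3, 69.0]
tcp_rot: [-1.571, 0.047, -0.055]
force: [-0.1, 0.8, 6.4]
opening: 14.9
```

Run:
```python
from h import *
s=st()
```

```text
9.27 [589.4 -24.3  69. ] [[0.998, 0.005, 0.065], [-0.065, -0.001, 0.998], [0.005, -1.0, -0.0]] [-0.1  0.8  6.4] 14.9
```

Request:
step_arm --increments '[[[-4, -4.3, 0], [0, 0, -0.1], 5], [[-8.5, -8.2, 0], [0, 0, -0.2], 5], [[-13.8, -11.5, 0], [0, 0, -0.31], 5], [[-13.8, -11.5, 0], [0, 0, -0.31], 5], [[-13.8, -11.5, 0], [0, 0, -0.31], 5]]'

```text
time_s: 9.68
ee_pos: [574.2, -23.3, 81.1]
tcp_rot: [-1.566, -0.2, -0.301]
force: [0.1, -0.4, -1.8]
opening: 15.2
```

Run:
```python
from h import *
s=st();c=np.array([589.4,-24.3,30])
q=[bay(c,*a,h=39) for a in [(0,1,.31),(8,1.5,.31),(20,2,.31),(24,40,.31),(24,90,0)]]
print(q[0])
plan([(q[1][0],q[1][1],5),(q[2][0],q[2][1],5,1),(q[3][0],q[3][1],5,1)])
```

```text
9.68 [574.2 -23.3  81.1] [[0.948, 0.312, 0.065], [-0.062, -0.021, 0.998], [0.313, -0.95, -0.0]] [ 0.1 -0.4 -1.8] 15.2
(array([575.62482866, -23.40919963,  80.34335468]), array([[ 9.50348543e-01,  3.04422778e-01,  6.45323083e-02],
       [-6.14562835e-02, -1.96861380e-02,  9.97915618e-01],
       [ 3.05058636e-01, -9.52333570e-01,  3.69836315e-18]]))
[[[8.9, 3.2, -0.1], [0.0, 0.0, 0.008], 5], [[20.4, 6.5, 0.0], [0.0, 0.0, 0.008], 5], [[20.4, 6.5, 0.0], [0.0, 0.0, 0.008], 5], [[28.3, -10.9, -0.1], [0.0, 0.0, 0.008], 5], [[36.1, -28.3, -0.1], [0.0, 0.0, 0.008], 5]]
[[[0.0, 0.0, 0.0], [0.0, 0.0, 0.0], 5]]
```

Request:
step_arm --increments '[[[9, 3, 0], [0, 0, 0.008], 5], [[20.4, 6.3, 0], [0, 0, 0.008], 5], [[21.5, 6.3, 0], [0, 0, 0.008], 5], [[28.3, -11, 0], [0, 0, 0.008], 5], [[36, -28, 0], [0, 0, 0.008], 5]]'

```text
time_s: 10.1
ee_pos: [598.9, -24.9, 117.0]
tcp_rot: [-1.567, -0.189, -0.29]
force: [0.2, 0.2, -1.6]
opening: 14.9
```

```bash
cat >> h.py <<'E'
TY=0.4; TR=np.array([532,-319.8,5.])
def slot(i): return TR+R.from_euler('z',TY,degrees=True).as_matrix()@np.array([78.*i,0,0])
E
python3 - <<'E'
from h import *
st(); grab('wrist','w6.png')
M=Rt(TH); N=Rt(-90+TY); s=slot(0)
plan([((595,-24.5,165),M,5),(s+[20,120,150],N,5),(s+[0,0,80],N,5,2)])
E
```

```text
10.1 [598.9 -24.9 117. ] [[0.952, 0.299, 0.065], [-0.062, -0.02, 0.998], [0.3, -0.954, -0.001]] [ 0.2  0.2 -1.6] 14.9
[[[2.3, -14.1, 0.0], [0.0, 0.0, 0.104], 5], [[4.6, -28.2, 0.1], [0.0, 0.0, 0.208], 5], [[6.8, -42.3, 0.1], [0.0, 0.0, 0.312], 5], [[4.5, -42.3, -12.6], [-0.016, 0.106, 0.312], 5], [[2.1, -42.3, -25.3], [-0.033, 0.212, 0.311], 5]]
[[[0.5, 0.7, -12.9], [0.0, 0.107, 0.0], 5], [[1.0, 1.4, -25.8], [0.0, 0.214, 0.0], 5], [[1.5, 2.1, -38.6], [0.0, 0.321, 0.0], 5], [[2.0, 2.9, -51.5], [0.0, 0.428, 0.0], 5], [[2.5, 3.6, -64.4], [0.0, 0.535, 0.0], 5]]
[[[7.0, 0.7, -10.8], [0.0, 0.107, 0.0], 5], [[14.0, 1.4, -21.7], [0.0, 0.214, 0.0], 5], [[21.0, 2.1, -32.5], [0.0, 0.321, 0.0], 5], [[28.0, 2.9, -43.3], [0.0, 0.428, 0.0], 5], [[35.0, 3.6, -54.1], [0.0, 0.535, 0.0], 5]]
[[[11.5, 0.7, -5.7], [0.0, 0.107, 0.0], 5], [[23.1, 1.4, -11.5], [0.0, 0.214, 0.0], 5], [[51.3, 18.9, -22.9], [0.0, 0.214, 0.0], 5], [[79.4, 36.4, -34.4], [0.0, 0.214, 0.0], 5], [[107.6, 53.9, -45.9], [0.0, 0.214, 0.0], 5]]
[[[30.0, 17.5, -5.2], [0.0, 0.0, 0.0], 5], [[30.0, 17.5, -5.2], [0.0, 0.0, 0.0], 5], [[30.0, 17.5, -5.2], [0.0, 0.0, 0.0], 5]]
```

View pics/w6.png

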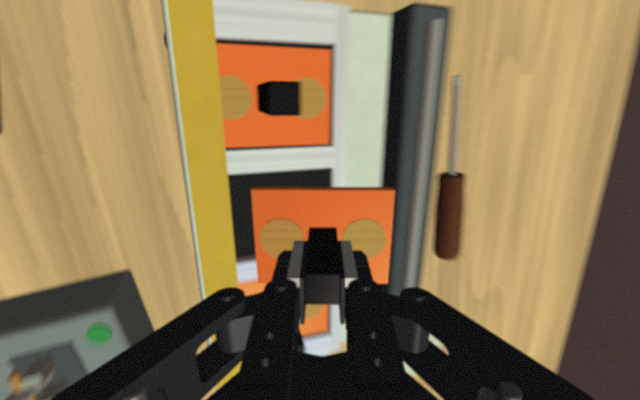

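Request:
step_arm --increments '[[[2, -14, 0], [0, 0, 0.104], 5], [[5, -28, 0], [0, 0, 0.208], 5], [[7, -42, 0], [0, 0, 0.312], 5], [[4.5, -42, -12.6], [-0.016, 0.106, 0.312], 5], [[2, -42, -25], [-0.033, 0.212, 0.311], 5]]'

```text
time_s: 10.57
ee_pos: [591.0, -49.3, 161.2]
tcp_rot: [-1.56, 0.225, -0.218]
force: [-0.5, -0.1, -3.0]
opening: 15.1
```

Request:
step_arm --increments '[[[0.5, 0.7, -13], [0, 0.107, 0], 5], [[1, 1.4, -26], [0, 0.214, 0], 5], [[1.5, 2, -39], [0, 0.321, 0], 5], [[2, 3, -51.5], [0, 0.428, 0], 5], [[2.5, 3.6, -64.4], [0, 0.535, 0], 5]]'

```text
time_s: 10.98
ee_pos: [575.6, -112.5, 156.2]
tcp_rot: [-1.475, 0.648, -0.638]
force: [-0.4, 0.8, -2.5]
opening: 15.0
```

Request:
step_arm --increments '[[[7, 0.7, -11], [0, 0.107, 0], 5], [[14, 1.4, -22], [0, 0.214, 0], 5], [[21, 2, -32], [0, 0.321, 0], 5], [[28, 3, -43], [0, 0.428, 0], 5], [[35, 3.6, -54], [0, 0.535, 0], 5]]'

```text
time_s: 11.4
ee_pos: [560.0, -175.5, 151.4]
tcp_rot: [-1.304, 1.061, -1.049]
force: [0.4, -0.1, -2.2]
opening: 14.8
```

Request:
step_arm --increments '[[[11.5, 0.7, -6], [0, 0.107, 0], 5], [[23, 1.4, -11.5], [0, 0.214, 0], 5], [[51, 19, -23], [0, 0.214, 0], 5], [[79, 36, -34], [0, 0.214, 0], 5], [[107, 36, -46], [0, 0.214, 0], 5]]'

```text
time_s: 11.82
ee_pos: [535.7, -290.2, 110.7]
tcp_rot: [-1.213, 1.225, -1.204]
force: [0.4, -0.3, -2.9]
opening: 15.4
```

Run:
```python
from h import *
st(); N=Rt(-90+TY); s=slot(0)
plan([(s+[0,0,65],N,5,1),(s+[0,0,41.5],N,5,2,12)])
```

```text
11.82 [ 535.7 -290.2  110.7] [[-0.005, -0.013, 1.0], [-1.0, 0.004, -0.005], [-0.004, -1.0, -0.013]] [ 0.4 -0.3 -2.9] 15.4
[[[14.9, 20.3, -1.5], [0.006, -0.006, -0.002], 5], [[29.8, 40.6, -3.0], [0.013, -0.012, -0.004], 5], [[29.8, 40.6, -3.0], [0.013, -0.012, -0.004], 5], [[29.9, 52.4, -2.8], [0.013, -0.012, -0.004], 5], [[29.9, 64.1, -2.7], [0.013, -0.012, -0.004], 5]]
[[[0.0, 0.0, 0.0], [0.0, 0.0, 0.0], 5], [[0.0, 0.0, 0.0], [0.0, 0.0, 0.0], 5]]
```

Request:
step_arm --increments '[[[15, 20, -1.5], [0.006, -0.006, -0.002], 5], [[30, 40, -3], [0.013, -0.012, -0.004], 5], [[30, 40, -3], [0.013, -0.012, -0.004], 5], [[30, 52, -3], [0.013, -0.012, -0.004], 5], [[30, 52, -3], [0.013, -0.012, -0.004], 5]]'

```text
time_s: 12.23
ee_pos: [531.5, -319.2, 56.4]
tcp_rot: [-1.213, 1.207, -1.202]
force: [-0.5, 0.4, -2.2]
opening: 14.7
```

Run:
```python
from h import *
st(); grab('wrist','w7.png'); N=Rt(-90+TY); s=slot(0)
plan([(s+[0,0,39.5],N,5,3,12)])
```

```text
12.23 [ 531.5 -319.2   56.4] [[0.007, -0.002, 1.0], [-1.0, 0.002, 0.007], [-0.002, -1.0, -0.002]] [-0.5  0.4 -2.2] 14.7
[[[0.4, 6.6, 0.1], [0.001, 0.0, -0.001], 5], [[0.8, 13.1, 0.2], [0.002, 0.0, -0.002], 5], [[0.8, 13.1, 0.2], [0.002, 0.0, -0.002], 5], [[0.8, 13.1, 0.2], [0.002, 0.0, -0.002], 5], [[0.8, 13.1, 0.2], [0.002, 0.0, -0.002], 5]]
```

View pics/w7.png

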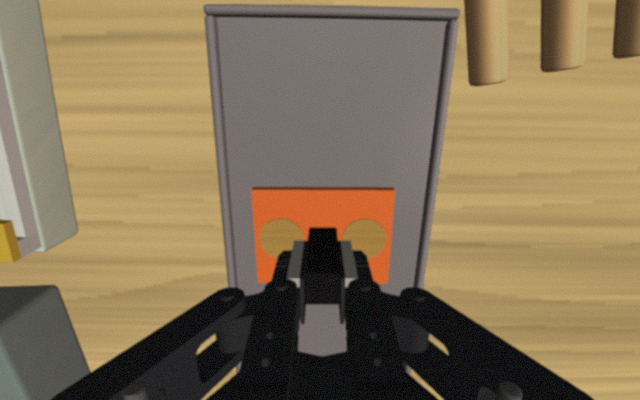

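Request:
step_arm --increments '[[[0.8, 6.5, 0], [0, 0, 0], 5], [[1, 12.6, 0], [0, 0, 0], 5], [[1, 12.6, 0], [0, 0, 0], 5]]'

```text
time_s: 12.53
ee_pos: [531.7, -319.3, 44.0]
tcp_rot: [-1.213, 1.206, -1.201]
force: [-0.4, 0.2, -2.6]
opening: 15.0
```

Request:
step_arm --increments '[[[0, 0, 0], [0, 0, 0], 40], [[0, 0, 0], [0, 0, 0], 40], [[0, 0, 0], [0, 0, 0], 40], [[0, -30, 0], [0, 0, 0], 40], [[0, -70, 0], [0, 0, 0], 40]]'

```text
time_s: 12.95
ee_pos: [530.2, -318.4, 111.5]
tcp_rot: [-1.215, 1.211, -1.196]
force: [0.2, -0.4, 0.1]
opening: 39.8
```

Run:
```python
from h import *
st(); M=Rt(TH); c=C[1]
plan([((540,-200,175),R.from_euler('z',40,degrees=True).as_matrix()@Rt(-90+TY),40),(c+[0,0,110],M,40,2),(c+[0,0,60],M,40,2)])
```

```text
12.95 [ 530.2 -318.4  111.5] [[0.008, -0.008, 1.0], [-1.0, 0.005, 0.008], [-0.005, -1.0, -0.008]] [ 0.2 -0.4  0.1] 39.8
[[[-17.0, -9.0, 1.5], [0.001, -0.1, -0.001], 40], [[-33.9, -18.0, 2.9], [0.002, -0.199, -0.002], 40], [[-50.9, -27.0, 4.4], [0.002, -0.299, -0.003], 40], [[-67.8, -36.0, 5.8], [0.003, -0.398, -0.004], 40], [[-84.8, -44.9, 7.3], [0.004, -0.498, -0.006], 40]]
[[[-14.1, -9.1, 9.4], [0.001, -0.1, -0.001], 40], [[-28.3, -18.1, 18.8], [0.002, -0.199, -0.002], 40], [[-56.3, -13.1, 43.0], [0.001, -0.314, -0.002], 40], [[-84.3, -8.1, 67.3], [0.001, -0.428, -0.002], 40], [[-112.3, -3.1, 91.5], [0.001, -0.542, -0.002], 40]]
[[[-11.5, 5.0, 35.2], [0.0, -0.114, 0.0], 40], [[-23.0, 10.0, 70.4], [0.0, -0.229, 0.0], 40], [[-34.5, 15.0, 105.6], [0.0, -0.343, 0.0], 40], [[-46.0, 20.0, 140.8], [0.0, -0.458, 0.0], 40], [[-46.0, 20.0, 140.8], [0.0, -0.458, 0.0], 40]]
[[[0.0, 0.0, 0.0], [0.0, 0.0, 0.0], 40], [[0.0, 25.0, 0.0], [0.0, 0.0, 0.0], 40], [[0.0, 50.0, 0.0], [0.0, 0.0, 0.0], 40], [[0.0, 50.0, 0.0], [0.0, 0.0, 0.0], 40], [[0.0, 50.0, 0.0], [0.0, 0.0, 0.0], 40]]
```

Request:
step_arm --increments '[[[-17, -9, 1.5], [0, -0.1, 0], 40], [[-34, -18, 3], [0.002, -0.2, -0.002], 40], [[-51, -27, 4.4], [0.002, -0.3, -0.003], 40], [[-68, -36, 6], [0.003, -0.4, -0.004], 40], [[-85, -45, 7], [0.004, -0.498, -0.006], 40]]'

```text
time_s: 13.37
ee_pos: [537.1, -233.0, 158.1]
tcp_rot: [-1.409, 0.826, -0.824]
force: [-0.1, -0.8, 0.6]
opening: 39.6
```

Request:
step_arm --increments '[[[-14, -9, 9.4], [0, -0.1, 0], 40], [[-28, -18, 19], [0, -0.2, 0], 40], [[-56, -13, 43], [0, -0.314, 0], 40], [[-84, -8, 67], [0, -0.428, 0], 40], [[-112, -3, 91.5], [0, -0.542, 0], 40]]'

```text
time_s: 13.78
ee_pos: [562.5, -89.4, 162.0]
tcp_rot: [-1.533, 0.402, -0.403]
force: [1.1, 0.8, -0.3]
opening: 40.0
```

Request:
step_arm --increments '[[[-11.5, 5, 35], [0, -0.114, 0], 40], [[-23, 10, 70], [0, -0.229, 0], 40], [[-34.5, 15, 106], [0, -0.343, 0], 40], [[-46, 20, 141], [0, -0.458, 0], 40], [[-46, 20, 141], [0, -0.458, 0], 40]]'

```text
time_s: 14.2
ee_pos: [592.1, 61.5, 141.2]
tcp_rot: [-1.569, 0.034, -0.035]
force: [0.1, 0.0, -0.8]
opening: 40.0
```

Run:
```python
from h import *
st(); M=Rt(TH); c=C[1]
plan([(c+[0,0,60],M,40,1),(c+[0,0,38],M,40,2)])
```

```text
14.2 [592.1  61.5 141.2] [[0.999, 0.001, 0.044], [-0.044, 0.001, 0.999], [0.001, -1.0, 0.001]] [ 0.1  0.  -0.8] 40.0
[[[0.7, 25.6, -3.9], [-0.001, 0.01, 0.0], 40], [[1.4, 51.2, -7.8], [-0.001, 0.021, 0.001], 40], [[1.4, 51.2, -7.8], [-0.001, 0.021, 0.001], 40], [[1.4, 73.2, -7.8], [-0.001, 0.021, 0.001], 40], [[1.4, 73.2, -7.8], [-0.001, 0.021, 0.001], 40]]
[[[0.0, 0.0, 0.0], [0.0, 0.0, 0.0], 40]]
```

Request:
step_arm --increments '[[[0.7, 25, -4], [0, 0.01, 0], 40], [[1.4, 51, -8], [0, 0.021, 0], 40], [[1.4, 51, -8], [0, 0.021, 0], 40], [[1.4, 51, -8], [0, 0.021, 0], 40]]'

```text
time_s: 14.53
ee_pos: [592.4, 53.2, 89.8]
tcp_rot: [-1.569, 0.052, -0.05]
force: [0.0, 0.3, 0.3]
opening: 40.2
```

Run:
```python
from h import *
st(); M=Rt(TH); c=C[1]
plan([(c+[0,0,38],M,40,2,12)])
```

```text
14.53 [592.4  53.2  89.8] [[0.998, -0.001, 0.065], [-0.065, 0.001, 0.998], [-0.001, -1.0, 0.001]] [0.  0.3 0.3] 40.2
[[[0.4, 10.9, 0.3], [0.0, 0.0, -0.001], 40], [[0.8, 21.8, 0.5], [-0.001, -0.001, -0.001], 40], [[0.8, 21.8, 0.5], [-0.001, -0.001, -0.001], 40], [[0.8, 21.8, 0.5], [-0.001, -0.001, -0.001], 40]]
```

Request:
step_arm --increments '[[[0.4, 11, 0.3], [0, 0, 0], 40], [[0.8, 21.5, 0.5], [0, 0, 0], 40], [[0.8, 21.5, 0.5], [0, 0, 0], 40], [[0.8, 21.5, 0.5], [0, 0, 0], 40]]'

```text
time_s: 14.87
ee_pos: [593.0, 53.6, 68.1]
tcp_rot: [-1.569, 0.053, -0.05]
force: [-0.3, -1.0, -0.3]
opening: 39.9
```

Request:
step_arm --increments '[[[0, 0, 0], [0, 0, 0], 5], [[0, 0, 0], [0, 0, 0], 5], [[0, 0, 0], [0, 0, 0], 5], [[0, 0, 0], [0, 0, 0], 5], [[0, 0, 0], [0, 0, 0], 5]]'

```text
time_s: 15.28
ee_pos: [593.4, 53.6, 68.9]
tcp_rot: [-1.569, 0.052, -0.051]
force: [-0.0, -0.3, 4.8]
opening: 14.8
```

Request:
step_arm --increments '[[[-4, -4.3, 0], [0, 0, -0.1], 5], [[-8.5, -8.2, 0], [0, 0, -0.2], 5], [[-13.6, -11.5, 0], [0, 0, -0.31], 5], [[-13.6, -11.5, 0], [0, 0, -0.31], 5], [[-13.6, -11.5, 0], [0, 0, -0.31], 5]]'

```text
time_s: 15.7
ee_pos: [579.4, 54.2, 80.9]
tcp_rot: [-1.565, -0.196, -0.298]
force: [5.7, -1.4, -6.0]
opening: 14.9
```

Run:
```python
from h import *
st()
```

```text
15.7 [579.4  54.2  80.9] [[0.949, 0.308, 0.065], [-0.062, -0.019, 0.998], [0.309, -0.951, 0.001]] [ 5.7 -1.4 -6. ] 14.9
```

Request:
step_arm --increments '[[[9, 3.5, 0], [0, 0, 0], 5], [[20, 6.5, 0], [0, 0, 0], 5], [[21, 6, 0], [0, 0, 0], 5], [[28, -11, 0], [0, 0, 0], 5], [[36, -28, 0], [0, 0, 0], 5]]'

```text
time_s: 16.12
ee_pos: [603.9, 52.4, 117.0]
tcp_rot: [-1.566, -0.192, -0.294]
force: [-0.1, 0.2, -0.5]
opening: 15.1
```

Run:
```python
from h import *
st()
M=Rt(TH); N=Rt(-90+TY); s=slot(1)
plan([((600,53,165),M,5),((605,-150,165),N,5),(s+[0,60,140],N,5),(s+[0,0,60],N,5,3)])
```

```text
16.12 [603.9  52.4 117. ] [[0.951, 0.304, 0.065], [-0.062, -0.02, 0.998], [0.304, -0.953, 0.0]] [-0.1  0.2 -0.5] 15.1
[[[3.6, -15.7, 0.1], [0.0, 0.0, 0.103], 5], [[7.2, -31.3, 0.2], [0.0, -0.001, 0.206], 5], [[10.8, -47.0, 0.3], [0.0, -0.001, 0.309], 5], [[12.1, -46.6, -14.1], [-0.017, 0.105, 0.309], 5], [[13.3, -46.2, -28.6], [-0.033, 0.212, 0.308], 5]]
[[[4.3, 0.0, -13.8], [0.0, 0.107, 0.0], 5], [[8.7, 0.0, -27.7], [0.0, 0.214, 0.0], 5], [[13.0, 0.0, -41.5], [0.0, 0.321, 0.0], 5], [[17.3, 0.0, -55.4], [0.0, 0.428, 0.0], 5], [[21.7, 0.0, -69.2], [0.0, 0.535, 0.0], 5]]
[[[10.8, 0.0, -9.7], [0.0, 0.107, 0.0], 5], [[21.6, 0.0, -19.4], [0.0, 0.214, 0.0], 5], [[32.4, 0.0, -29.1], [0.0, 0.321, 0.0], 5], [[43.2, 0.0, -38.8], [0.0, 0.428, 0.0], 5], [[53.9, 0.0, -48.5], [0.0, 0.535, 0.0], 5]]
[[[14.2, 0.0, -2.8], [0.0, 0.107, 0.0], 5], [[28.5, 0.0, -5.7], [0.0, 0.214, 0.0], 5], [[64.3, 6.7, -12.0], [0.0, 0.214, 0.0], 5], [[100.2, 13.3, -18.4], [0.0, 0.214, 0.0], 5], [[136.1, 20.0, -24.8], [0.0, 0.214, 0.0], 5]]
[[[20.0, 26.7, -0.1], [0.0, 0.0, 0.0], 5], [[40.0, 53.3, -0.3], [0.0, 0.0, 0.0], 5], [[60.0, 80.0, -0.4], [0.0, 0.0, 0.0], 5], [[60.0, 80.0, -0.4], [0.0, 0.0, 0.0], 5], [[60.0, 80.0, -0.4], [0.0, 0.0, 0.0], 5]]
[[[0.0, 0.0, 0.0], [0.0, 0.0, 0.0], 5]]
```

Request:
step_arm --increments '[[[3.6, -16, 0], [0, 0, 0.103], 5], [[7, -31, 0], [0, 0, 0.206], 5], [[11, -47, 0.3], [0, -0.001, 0.309], 5], [[12, -46.5, -14], [-0.017, 0.105, 0.309], 5], [[13, -46, -28.5], [-0.033, 0.212, 0.308], 5]]'

```text
time_s: 16.53
ee_pos: [602.5, 24.2, 163.5]
tcp_rot: [-1.559, 0.225, -0.219]
force: [0.3, -0.2, -0.1]
opening: 14.6
```

Request:
step_arm --increments '[[[4.3, 0, -14], [0, 0.107, 0], 5], [[9, 0, -28], [0, 0.214, 0], 5], [[13, 0, -41.5], [0, 0.321, 0], 5], [[17, 0, -55], [0, 0.428, 0], 5], [[22, 0, -69], [0, 0.535, 0], 5]]'

```text
time_s: 16.95
ee_pos: [604.4, -48.9, 162.8]
tcp_rot: [-1.475, 0.647, -0.639]
force: [0.4, -0.2, -0.6]
opening: 14.8
```

Request:
step_arm --increments '[[[11, 0, -10], [0, 0.107, 0], 5], [[22, 0, -19], [0, 0.214, 0], 5], [[32, 0, -29], [0, 0.321, 0], 5], [[43, 0, -39], [0, 0.428, 0], 5], [[54, 0, -48], [0, 0.535, 0], 5]]'

```text
time_s: 17.37
ee_pos: [605.8, -121.9, 162.0]
tcp_rot: [-1.304, 1.061, -1.05]
force: [0.4, -0.2, -1.7]
opening: 15.1
```

Request:
step_arm --increments '[[[14, 0, -3], [0, 0.107, 0], 5], [[28, 0, -6], [0, 0.214, 0], 5], [[64, 7, -12], [0, 0.214, 0], 5], [[100, 13, -18], [0, 0.214, 0], 5], [[100, 13, -18], [0, 0.214, 0], 5]]'

```text
time_s: 17.78
ee_pos: [608.0, -228.6, 146.3]
tcp_rot: [-1.211, 1.225, -1.212]
force: [0.2, -0.9, -1.5]
opening: 15.3
```

Run:
```python
from h import *
st()
N=Rt(-90+TY); s=slot(1)
plan([(s+[0,0,60],N,5,1),(s+[0,0,46],N,5,2)])
```

```text
17.78 [ 608.  -228.6  146.3] [[-0.01, -0.01, 1.0], [-1.0, 0.001, -0.01], [-0.001, -1.0, -0.01]] [ 0.2 -0.9 -1.5] 15.3
[[[22.7, 20.3, 0.9], [0.003, -0.004, 0.0], 5], [[45.3, 40.6, 1.9], [0.005, -0.009, 0.0], 5], [[68.0, 60.9, 2.8], [0.008, -0.013, -0.001], 5], [[90.7, 81.2, 3.7], [0.01, -0.017, -0.001], 5], [[90.7, 81.2, 3.7], [0.01, -0.017, -0.001], 5]]
[[[0.0, 14.0, 0.0], [0.0, 0.0, 0.0], 5], [[0.0, 14.0, 0.0], [0.0, 0.0, 0.0], 5], [[0.0, 14.0, 0.0], [0.0, 0.0, 0.0], 5]]
```

Request:
step_arm --increments '[[[23, 20, 1], [0.003, -0.004, 0], 5], [[45, 40, 2], [0.005, -0.009, 0], 5], [[68, 61, 3], [0.008, -0.013, 0], 5], [[91, 81, 3.7], [0.01, -0.017, 0], 5], [[91, 81, 3.7], [0.01, -0.017, 0], 5]]'

```text
time_s: 18.2
ee_pos: [607.5, -322.3, 58.9]
tcp_rot: [-1.213, 1.213, -1.201]
force: [-1.5, -0.0, -2.0]
opening: 14.7
```

Request:
step_arm --increments '[[[0, 7, 0], [0, 0, 0], 5], [[0, 14, 0], [0, 0, 0], 5], [[0, 14, 0], [0, 0, 0], 5]]'

```text
time_s: 18.45
ee_pos: [607.2, -322.0, 43.8]
tcp_rot: [-1.214, 1.214, -1.2]
force: [-1.4, -0.3, -1.2]
opening: 14.8
```

Run:
```python
from h import *
st()
N=Rt(-90+TY); s=slot(1)
plan([(s+[0,0,39.5],N,5,2,8)])
```

```text
18.45 [ 607.2 -322.    43.8] [[0.004, -0.008, 1.0], [-1.0, 0.004, 0.004], [-0.004, -1.0, -0.008]] [-1.4 -0.3 -1.2] 14.8
[[[-2.8, -0.7, 2.9], [0.008, -0.003, -0.004], 5], [[-2.8, -0.7, 2.9], [0.008, -0.003, -0.004], 5], [[-2.8, -0.7, 2.9], [0.008, -0.003, -0.004], 5]]
```

Request:
step_arm --increments '[[[0, 0, 0], [0, 0, 0], 40], [[0, 0, 0], [0, 0, 0], 40], [[0, 0, 0], [0, 0, 0], 40], [[0, -35, 0], [0, 0, 0], 40], [[0, -75, 0], [0, 0, 0], 40]]'

```text
time_s: 18.87
ee_pos: [606.4, -320.9, 116.6]
tcp_rot: [-1.216, 1.219, -1.195]
force: [1.2, -0.0, 1.3]
opening: 40.1
```

Run:
```python
from h import *
st(); M=Rt(TH); c=C[3]
plan([(c+[5,-60,125],R.from_euler('z',60,degrees=True).as_matrix()@Rt(-90+TY),40),(c+[0,0,110],M,40,3)])
```

```text
18.87 [ 606.4 -320.9  116.6] [[0.004, -0.014, 1.0], [-1.0, 0.006, 0.004], [-0.007, -1.0, -0.014]] [ 1.2 -0.   1.3] 40.1
[[[-15.9, -3.7, -1.9], [0.001, -0.105, -0.001], 40], [[-31.8, -7.4, -3.7], [0.002, -0.21, -0.003], 40], [[-47.7, -11.1, -5.6], [0.003, -0.315, -0.004], 40], [[-63.6, -14.8, -7.4], [0.004, -0.42, -0.005], 40], [[-79.5, -18.5, -9.3], [0.004, -0.525, -0.007], 40]]
[[[-14.7, -3.8, 6.4], [0.001, -0.105, -0.001], 40], [[-29.3, -7.6, 12.8], [0.002, -0.21, -0.003], 40], [[-44.0, -11.4, 19.1], [0.003, -0.315, -0.004], 40], [[-58.7, -15.2, 25.5], [0.004, -0.42, -0.005], 40], [[-73.3, -19.0, 31.9], [0.004, -0.525, -0.007], 40]]
[[[-8.5, 3.8, 12.4], [0.0, -0.113, 0.0], 40], [[-17.0, 7.5, 24.8], [0.0, -0.226, 0.0], 40], [[-25.5, 11.2, 37.3], [0.0, -0.339, 0.0], 40], [[-34.0, 15.0, 49.7], [0.0, -0.452, 0.0], 40], [[-34.0, 15.0, 49.7], [0.0, -0.452, 0.0], 40]]
[[[0.0, 0.0, 0.0], [0.0, 0.0, 0.0], 40], [[0.0, 0.0, 0.0], [0.0, 0.0, 0.0], 40]]
```

Request:
step_arm --increments '[[[-16, -4, -2], [0, -0.105, 0], 40], [[-32, -8, -4], [0.002, -0.21, -0.003], 40], [[-48, -12, -5.6], [0.003, -0.315, -0.004], 40], [[-64, -15, -7.4], [0.004, -0.42, -0.005], 40], [[-79.5, -19, -9], [0.004, -0.525, -0.007], 40]]'

```text
time_s: 19.28
ee_pos: [597.4, -240.4, 137.0]
tcp_rot: [-1.419, 0.812, -0.802]
force: [0.2, -0.2, -0.1]
opening: 39.6
```

Request:
step_arm --increments '[[[-15, -4, 6.4], [0, -0.105, 0], 40], [[-29, -8, 13], [0.002, -0.21, -0.003], 40], [[-44, -12, 19], [0.003, -0.315, -0.004], 40], [[-59, -16, 25.5], [0.004, -0.42, -0.005], 40], [[-73, -20, 32], [0.004, -0.525, -0.007], 40]]'

```text
time_s: 19.7
ee_pos: [587.8, -160.1, 158.0]
tcp_rot: [-1.535, 0.394, -0.398]
force: [0.9, -0.2, 0.3]
opening: 39.9
```

Request:
step_arm --increments '[[[-8.5, 4, 12.4], [0, -0.113, 0], 40], [[-17, 7.5, 25], [0, -0.226, 0], 40], [[-25.5, 11, 37], [0, -0.339, 0], 40], [[-34, 15, 50], [0, -0.452, 0], 40], [[-34, 15, 50], [0, -0.452, 0], 40]]'

```text
time_s: 20.12
ee_pos: [581.9, -97.4, 142.9]
tcp_rot: [-1.571, 0.034, -0.036]
force: [-0.3, 0.0, -0.7]
opening: 40.0
```

Request:
step_arm --increments '[[[0, 0, 0], [0, 0, 0], 40], [[0, 0, 0], [0, 0, 0], 40]]'

```text
time_s: 20.28
ee_pos: [582.1, -97.2, 143.5]
tcp_rot: [-1.571, 0.034, -0.038]
force: [1.0, 0.3, -0.5]
opening: 39.8
```

Run:
```python
from h import *
st(); M=Rt(TH); c=C[3]
plan([(c+[0,0,60],M,40,2)])
```

```text
20.28 [582.1 -97.2 143.5] [[0.999, 0.003, 0.046], [-0.046, -0.001, 0.999], [0.003, -1.0, -0.001]] [ 1.   0.3 -0.5] 39.8
[[[0.3, 26.7, -2.5], [0.0, 0.009, 0.001], 40], [[0.7, 53.5, -5.0], [0.001, 0.019, 0.003], 40], [[0.7, 53.5, -5.0], [0.001, 0.019, 0.003], 40], [[0.7, 53.5, -5.0], [0.001, 0.019, 0.003], 40]]
```

Request:
step_arm --increments '[[[0.3, 27, -2.5], [0, 0.009, 0], 40], [[0.7, 53.5, -5], [0, 0.019, 0.003], 40], [[0.7, 53.5, -5], [0, 0.019, 0.003], 40], [[0.7, 53.5, -5], [0, 0.019, 0.003], 40]]'

```text
time_s: 20.62
ee_pos: [581.9, -102.7, 89.4]
tcp_rot: [-1.57, 0.055, -0.05]
force: [-0.6, -0.4, 0.4]
opening: 39.8
```

Request:
step_arm --increments '[[[0, 11, 0], [0, 0, 0], 40], [[0, 21.5, 0], [0, 0, 0], 40], [[0, 21.5, 0], [0, 0, 0], 40], [[0, 21.5, 0], [0, 0, 0], 40]]'

```text
time_s: 20.95
ee_pos: [581.6, -102.7, 67.7]
tcp_rot: [-1.57, 0.055, -0.05]
force: [-1.5, 0.5, -0.1]
opening: 40.0
```

Request:
step_arm --increments '[[[0, 0, 0], [0, 0, 0], 5], [[0, 0, 0], [0, 0, 0], 5], [[0, 0, 0], [0, 0, 0], 5], [[0, 0, 0], [0, 0, 0], 5], [[0, 0, 0], [0, 0, 0], 5]]'

```text
time_s: 21.37
ee_pos: [582.0, -102.7, 68.5]
tcp_rot: [-1.57, 0.054, -0.051]
force: [-1.3, 0.1, 5.4]
opening: 14.9
```

Run:
```python
from h import *
st()
```

```text
21.37 [ 582.  -102.7   68.5] [[0.998, -0.002, 0.067], [-0.067, -0.0, 0.998], [-0.002, -1.0, -0.0]] [-1.3  0.1  5.4] 14.9
```

Request:
step_arm --increments '[[[-4, -4.3, 0], [0, 0, -0.1], 5], [[-8.5, -8.2, 0], [0, 0, -0.2], 5], [[-13.4, -11.5, 0], [0, 0, -0.31], 5], [[-13.4, -11.5, 0], [0, 0, -0.31], 5], [[-13.4, -11.5, 0], [0, 0, -0.31], 5]]'

```text
time_s: 21.78
ee_pos: [568.4, -101.6, 80.6]
tcp_rot: [-1.567, -0.194, -0.298]
force: [7.6, 0.3, -5.2]
opening: 14.7
```

Request:
step_arm --increments '[[[9, 3.5, 0], [0, 0, 0], 5], [[20, 6.5, 0], [0, 0, 0], 5], [[21, 6, 0], [0, 0, 0], 5], [[28, -11, 0], [0, 0, 0], 5], [[36, -28, 0], [0, 0, 0], 5]]'

```text
time_s: 22.2
ee_pos: [593.1, -103.1, 116.6]
tcp_rot: [-1.567, -0.191, -0.295]
force: [0.4, -0.3, -1.2]
opening: 14.8
```

Run:
```python
from h import *
st()
M=Rt(TH); N=Rt(-90+TY); s=slot(-1)
plan([((575,-103,165),M,5),(s+[40,80,140],N,5),(s+[0,0,60],N,5,3)])
```

```text
22.2 [ 593.1 -103.1  116.6] [[0.951, 0.303, 0.067], [-0.063, -0.02, 0.998], [0.304, -0.953, 0.0]] [ 0.4 -0.3 -1.2] 14.8
[[[-0.8, -17.2, -0.4], [0.0, -0.001, 0.103], 5], [[-1.6, -34.4, -0.8], [0.0, -0.001, 0.206], 5], [[-2.5, -51.6, -1.1], [0.0, -0.002, 0.309], 5], [[-7.8, -51.8, -11.3], [-0.016, 0.104, 0.309], 5], [[-13.1, -52.0, -21.5], [-0.033, 0.21, 0.308], 5]]
[[[-2.9, 1.4, -11.0], [0.0, 0.107, 0.0], 5], [[-5.7, 2.9, -22.0], [0.0, 0.214, 0.0], 5], [[-8.6, 4.3, -33.1], [0.0, 0.321, 0.0], 5], [[-11.5, 5.7, -44.1], [0.0, 0.428, 0.0], 5], [[-14.3, 7.1, -55.1], [0.0, 0.535, 0.0], 5]]
[[[3.2, 1.4, -10.9], [0.0, 0.107, 0.0], 5], [[6.3, 2.9, -21.9], [0.0, 0.214, 0.0], 5], [[9.5, 4.3, -32.8], [0.0, 0.321, 0.0], 5], [[12.6, 5.7, -43.8], [0.0, 0.428, 0.0], 5], [[15.8, 7.1, -54.7], [0.0, 0.535, 0.0], 5]]
[[[8.3, 1.4, -7.8], [0.0, 0.107, 0.0], 5], [[16.6, 2.9, -15.6], [0.0, 0.214, 0.0], 5], [[33.9, 22.9, -29.7], [0.0, 0.214, 0.0], 5], [[51.2, 42.9, -43.9], [0.0, 0.214, 0.0], 5], [[68.6, 62.9, -58.0], [0.0, 0.214, 0.0], 5]]
[[[19.9, 20.0, -10.1], [0.0, 0.0, 0.0], 5], [[19.9, 20.0, -10.1], [0.0, 0.0, 0.0], 5], [[19.9, 20.0, -10.1], [0.0, 0.0, 0.0], 5], [[19.9, 20.0, -10.1], [0.0, 0.0, 0.0], 5]]
```

Request:
step_arm --increments '[[[-0.8, -17, -0.4], [0, 0, 0.103], 5], [[-1.6, -34, -0.8], [0, 0, 0.206], 5], [[-2.5, -52, -1], [0, -0.002, 0.309], 5], [[-8, -52, -11], [-0.016, 0.104, 0.309], 5], [[-13, -52, -21.5], [-0.033, 0.21, 0.308], 5]]'

```text
time_s: 22.62
ee_pos: [565.3, -122.7, 161.5]
tcp_rot: [-1.559, 0.223, -0.219]
force: [-0.1, -1.0, -1.7]
opening: 14.7
```

Request:
step_arm --increments '[[[-3, 1.4, -11], [0, 0.107, 0], 5], [[-6, 3, -22], [0, 0.214, 0], 5], [[-9, 4, -33], [0, 0.321, 0], 5], [[-11.5, 5.7, -44], [0, 0.428, 0], 5], [[-14, 7, -55], [0, 0.535, 0], 5]]'

```text
time_s: 23.03
ee_pos: [536.3, -172.1, 153.8]
tcp_rot: [-1.475, 0.646, -0.639]
force: [0.9, 0.3, -1.1]
opening: 14.9
```

Request:
step_arm --increments '[[[3, 1.4, -11], [0, 0.107, 0], 5], [[6, 3, -22], [0, 0.214, 0], 5], [[9.5, 4, -33], [0, 0.321, 0], 5], [[12.6, 5.7, -44], [0, 0.428, 0], 5], [[16, 7, -55], [0, 0.535, 0], 5]]'

```text
time_s: 23.45
ee_pos: [506.6, -221.7, 146.3]
tcp_rot: [-1.303, 1.059, -1.05]
force: [0.4, -1.2, -1.0]
opening: 15.1
```

Request:
step_arm --increments '[[[8, 1.4, -8], [0, 0.107, 0], 5], [[17, 3, -16], [0, 0.214, 0], 5], [[34, 23, -30], [0, 0.214, 0], 5], [[51, 43, -44], [0, 0.214, 0], 5], [[51, 43, -44], [0, 0.214, 0], 5]]'

```text
time_s: 23.87
ee_pos: [471.2, -282.2, 99.0]
tcp_rot: [-1.211, 1.225, -1.207]
force: [-0.8, 0.9, -1.8]
opening: 14.9
```

Run:
```python
from h import *
st()
N=Rt(-90+TY); s=slot(-1)
plan([(s+[0,0,55],N,5,2)])
```

```text
23.87 [ 471.2 -282.2   99. ] [[-0.007, -0.011, 1.0], [-1.0, 0.004, -0.007], [-0.003, -1.0, -0.011]] [-0.8  0.9 -1.8] 14.9
[[[19.2, 19.5, -8.2], [0.006, -0.007, -0.002], 5], [[38.4, 39.1, -16.5], [0.011, -0.014, -0.004], 5], [[38.4, 39.1, -16.5], [0.011, -0.014, -0.004], 5], [[38.4, 39.1, -16.5], [0.011, -0.014, -0.004], 5]]
```

Request:
step_arm --increments '[[[19, 19, -8], [0.006, -0.007, 0], 5], [[38.4, 39, -16.5], [0.011, -0.014, -0.004], 5], [[38.4, 39, -16.5], [0.011, -0.014, -0.004], 5], [[38.4, 39, -16.5], [0.011, -0.014, -0.004], 5]]'

```text
time_s: 24.2
ee_pos: [453.2, -320.4, 59.0]
tcp_rot: [-1.212, 1.208, -1.203]
force: [0.1, 0.1, -1.7]
opening: 15.5
```

Request:
step_arm --increments '[[[0, 8, 0], [0, 0, 0], 5], [[0, 14.5, 0], [0, 0, 0], 5], [[0, 14.5, 0], [0, 0, 0], 5], [[0, 14.5, 0], [0, 0, 0], 5]]'

```text
time_s: 24.53
ee_pos: [453.4, -319.7, 44.3]
tcp_rot: [-1.213, 1.208, -1.202]
force: [-0.0, -0.1, -1.6]
opening: 15.0
```

Run:
```python
from h import *
st()
```

```text
24.53 [ 453.4 -319.7   44.3] [[0.006, -0.003, 1.0], [-1.0, 0.002, 0.006], [-0.002, -1.0, -0.003]] [-0.  -0.1 -1.6] 15.0
```

Request:
step_arm --increments '[[[0, 0, 0], [0, 0, 0], 40], [[0, 0, 0], [0, 0, 0], 40], [[0, 0, 0], [0, 0, 0], 40], [[0, -35, 0], [0, 0, 0], 40], [[0, -75, 0], [0, 0, 0], 40]]'

```text
time_s: 24.95
ee_pos: [452.2, -318.8, 117.7]
tcp_rot: [-1.214, 1.213, -1.198]
force: [0.6, -0.9, 1.0]
opening: 39.9
```

```bash
python3 meas.py
python3 - <<'E'
from h import *
st()
plan([((520,-200,190),R.from_euler('z',45,degrees=True).as_matrix()@Rt(-90+TY),40),((590,100,200),Rt(1),40),((595,230,190),Rt(1),40,3)])
E
```

```text
blue [231. 259.] world [441.  250.4] size [53. 73.] ang 61.8
blue [187. 241.] world [488.8 372.2] size [72.8 54.5] ang 15.2
blue [232. 202.] world [596.  249.7] size [70.1 52.3] ang 1.0
orange [438. 254.] world [ 455.3 -311.1] size [50.8 73.6] ang 0.2
orange [438. 212.] world [ 570.  -313.2] size [ 73.2 126.3] ang 89.1
lip [331. 218.] world [551.1 -21.4] size [263.9  18.1] ang 86.0
box
grey [360. 261.] world [ 437.3 -101.1] size [88.4 70.7] ang 3.4
grey [439. 226.] world [ 531.2 -320.2] size [126.4 245. ] ang 89.2
grey50 [360. 261.] world [438.9 -97. ] size [85.8 68.6] ang 3.4
grey50 [439. 226.] world [ 530.  -309.6] size [122.6 237.8] ang 89.2
25.0 [ 455.2 -320.9  128.3] [[0.006, 0.003, 1.0], [-1.0, -0.003, 0.006], [0.003, -1.0, 0.003]] [0.  0.8 8.2] 40.0
[[[-17.2, -8.8, 9.4], [0.0, -0.112, 0.001], 40], [[-34.4, -17.7, 18.8], [-0.001, -0.225, 0.001], 40], [[-51.6, -26.5, 28.2], [-0.001, -0.337, 0.002], 40], [[-68.7, -35.3, 37.6], [-0.001, -0.449, 0.002], 40], [[-85.9, -44.2, 47.0], [-0.001, -0.562, 0.003], 40]]
[[[-9.6, -8.8, 17.1], [0.0, -0.112, 0.001], 40], [[-19.1, -17.6, 34.2], [-0.001, -0.225, 0.001], 40], [[-43.1, -18.7, 58.7], [-0.001, -0.313, 0.001], 40], [[-67.0, -19.9, 83.2], [0.0, -0.402, 0.001], 40], [[-90.9, -21.0, 107.6], [0.0, -0.49, 0.001], 40]]
[[[-9.6, -1.1, 32.9], [0.0, -0.088, 0.0], 40], [[-19.2, -2.2, 65.7], [0.0, -0.177, 0.0], 40], [[-28.8, -3.3, 98.6], [0.0, -0.265, 0.0], 40], [[-38.3, -4.4, 131.4], [0.0, -0.354, 0.0], 40], [[-47.9, -5.6, 164.3], [0.0, -0.442, 0.0], 40]]
[[[5.4, -1.1, 33.8], [0.0, -0.088, 0.0], 40], [[4.3, 1.4, 66.3], [0.0, -0.088, 0.0], 40], [[3.3, 3.9, 98.8], [0.0, -0.088, 0.0], 40], [[2.2, 6.4, 131.3], [0.0, -0.088, 0.0], 40], [[1.2, 8.9, 163.8], [0.0, -0.088, 0.0], 40]]
[[[0.0, 0.0, 0.0], [0.0, 0.0, 0.0], 40], [[0.0, 0.0, 0.0], [0.0, 0.0, 0.0], 40], [[0.0, 0.0, 0.0], [0.0, 0.0, 0.0], 40]]
```

Request:
step_arm --increments '[[[-17, -9, 9.4], [0, -0.112, 0], 40], [[-34, -18, 19], [0, -0.225, 0], 40], [[-52, -26, 28], [0, -0.337, 0.002], 40], [[-69, -35, 38], [0, -0.449, 0.002], 40], [[-86, -44, 47], [0, -0.562, 0.003], 40]]'

```text
time_s: 25.42
ee_pos: [502.1, -233.7, 173.1]
tcp_rot: [-1.426, 0.775, -0.78]
force: [0.7, -0.5, 0.6]
opening: 40.0
```

Request:
step_arm --increments '[[[-9.6, -9, 17], [0, -0.112, 0], 40], [[-19, -18, 34], [0, -0.225, 0], 40], [[-43, -19, 59], [0, -0.313, 0], 40], [[-67, -20, 83], [0, -0.402, 0], 40], [[-91, -21, 108], [0, -0.49, 0], 40]]'

```text
time_s: 25.83
ee_pos: [543.8, -97.5, 194.9]
tcp_rot: [-1.534, 0.391, -0.399]
force: [0.8, 0.5, 0.3]
opening: 39.6
```

Request:
step_arm --increments '[[[-9.6, -1, 33], [0, -0.088, 0], 40], [[-19, -2, 66], [0, -0.177, 0], 40], [[-29, -3, 99], [0, -0.265, 0], 40], [[-38, -4, 131], [0, -0.354, 0], 40], [[-48, -5.6, 164], [0, -0.442, 0], 40]]'

```text
time_s: 26.25
ee_pos: [581.1, 71.0, 201.0]
tcp_rot: [-1.571, 0.04, -0.05]
force: [0.6, 0.1, -0.1]
opening: 40.1
```

Request:
step_arm --increments '[[[5, -1, 34], [0, -0.088, 0], 40], [[4, 1, 66], [0, -0.088, 0], 40], [[3, 4, 99], [0, -0.088, 0], 40], [[2, 6, 131], [0, -0.088, 0], 40], [[1, 9, 164], [0, -0.088, 0], 40]]'

```text
time_s: 26.67
ee_pos: [591.6, 236.4, 192.4]
tcp_rot: [-1.571, -0.03, 0.018]
force: [-0.1, -0.3, 0.1]
opening: 40.2
```

Request:
step_arm --increments '[[[0, 0, 0], [0, 0, 0], 40], [[0, 0, 0], [0, 0, 0], 40]]'

```text
time_s: 26.83
ee_pos: [591.4, 238.3, 192.1]
tcp_rot: [-1.571, -0.032, 0.021]
force: [-0.8, -0.1, -0.2]
opening: 40.4
```

```bash
cat > blue.py <<'E'
from h import *
s=st(); im=grab('wrist'); hsv=cv2.cvtColor(im['pixels'],cv2.COLOR_RGB2HSV).astype(int);H,S,V=[hsv[...,i] for i in range(3)]
m=((H>100)&(H<125)&(S>130)&(V>40)).astype(np.uint8); m=cv2.morphologyEx(m,cv2.MORPH_OPEN,np.ones((3,3)))
def seg(c,z):
    r=cv2.minAreaRect(toz(im,c[:,0],z)[:,:2].astype(np.float32)); a=r[2] if r[1][0]>r[1][1] else r[2]-90
    return np.round(r[0],1),np.round(r[1],1),round(a,1)
for c in cv2.findContours(m,cv2.RETR_EXTERNAL,cv2.CHAIN_APPROX_NONE)[0]:
    if cv2.contourArea(c)>800: print(cv2.boundingRect(c),*seg(c,6))
E
python3 blue.py
```

```text
26.83 [591.4 238.3 192.1] [[0.999, 0.007, -0.033], [0.033, -0.0, 0.999], [0.007, -1.0, -0.0]] [-0.8 -0.1 -0.2] 40.4
(286, 135, 76, 55) [594.  252.3] [77.3 57.5] 2.3
(143, 116, 79, 83) [439.7 251.7] [59.1 78.9] -28.1
(163, 0, 100, 74) [487.  373.5] [78.8 59.2] 15.1
```

Run:
```python
from h import *
c=np.array([594.7,251.5,0]);M=Rt(1.8)
plan([(c+[0,0,85],M,40,2)])
```

```text
[[[1.0, 35.8, 4.8], [0.0, 0.0, 0.002], 40], [[1.9, 71.6, 9.6], [0.0, 0.0, 0.005], 40], [[2.9, 107.5, 14.4], [0.0, 0.001, 0.007], 40], [[2.9, 107.5, 14.4], [0.0, 0.001, 0.007], 40], [[2.9, 107.5, 14.4], [0.0, 0.001, 0.007], 40]]
```

Request:
step_arm --increments '[[[1, 36, 5], [0, 0, 0.002], 40], [[2, 72, 10], [0, 0, 0.005], 40], [[3, 107.5, 14.4], [0, 0, 0.007], 40], [[3, 107.5, 14.4], [0, 0, 0.007], 40], [[3, 107.5, 14.4], [0, 0, 0.007], 40]]'

```text
time_s: 27.3
ee_pos: [594.1, 249.9, 84.2]
tcp_rot: [-1.573, -0.022, 0.026]
force: [0.1, 0.9, 1.0]
opening: 40.0
```

Run:
```python
from h import *
st(); grab('wrist','w8.png')
c=np.array([594.7,251.5,0]);M=Rt(1.8)
plan([(c+[0,0,38],M,40,2,24)])
```

```text
27.3 [594.1 249.9  84.2] [[1.0, -0.003, -0.031], [0.031, -0.002, 1.0], [-0.003, -1.0, -0.002]] [0.1 0.9 1. ] 40.0
[[[-0.2, 16.2, 0.3], [0.0, 0.0, 0.0], 40], [[-0.4, 32.4, 0.7], [0.0, 0.0, 0.001], 40], [[-0.5, 48.6, 1.0], [0.0, 0.0, 0.001], 40], [[-0.5, 48.6, 1.0], [0.0, 0.0, 0.001], 40], [[-0.5, 48.6, 1.0], [0.0, 0.0, 0.001], 40]]
```

View pics/w8.png

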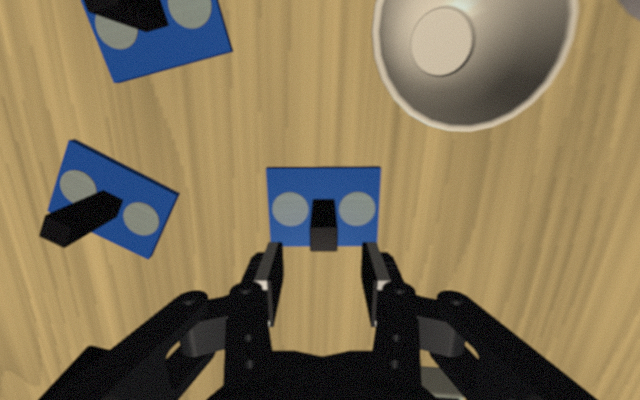

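Request:
step_arm --increments '[[[-0.2, 16, 0.5], [0, 0, 0], 40], [[-0.2, 32, 1], [0, 0, 0], 40], [[-0.2, 47, 1], [0, 0, 0], 40], [[-0.2, 47, 1], [0, 0, 0], 40], [[-0.2, 47, 1], [0, 0, 0], 40]]'

```text
time_s: 27.77
ee_pos: [596.0, 251.2, 42.1]
tcp_rot: [-1.57, -0.026, 0.021]
force: [0.3, -0.4, -0.4]
opening: 39.7
```

Request:
step_arm --increments '[[[0, 0, 0], [0, 0, 0], 5], [[0, 0, 0], [0, 0, 0], 5], [[0, 0, 0], [0, 0, 0], 5], [[0, 0, 0], [0, 0, 0], 5], [[0, 0, 0], [0, 0, 0], 5]]'

```text
time_s: 28.18
ee_pos: [597.4, 251.6, 45.3]
tcp_rot: [-1.569, -0.029, 0.018]
force: [-0.4, -1.9, 8.9]
opening: 14.6
```

Run:
```python
from h import *
st(); h=float(monitor.get_state()['ee_pos'][2]); print(h)
B=bay(C[1],24,45,.31,h=h)
plan([((594.5,250,120),Rt(1.8),5),((600,130,155),Rt(TH),5),(B[0],B[1],5,3)])
```

```text
28.18 [597.4 251.6  45.3] [[1.0, 0.007, -0.03], [0.03, 0.002, 1.0], [0.007, -1.0, 0.002]] [-0.4 -1.9  8.9] 14.6
45.29395314456046
[[[-1.2, -37.4, -0.7], [-0.001, -0.001, 0.004], 5], [[-2.4, -74.7, -1.4], [-0.002, -0.001, 0.007], 5], [[-1.8, -83.5, -31.4], [-0.002, 0.023, 0.007], 5], [[-1.3, -92.3, -61.4], [-0.002, 0.047, 0.007], 5], [[-0.8, -101.1, -91.4], [-0.002, 0.071, 0.007], 5]]
[[[2.6, -8.8, -29.9], [0.0, 0.024, 0.0], 5], [[4.1, -0.5, -55.5], [-0.001, 0.024, -0.103], 5], [[5.6, 7.7, -81.1], [-0.002, 0.024, -0.207], 5], [[7.2, 15.9, -106.6], [-0.004, 0.024, -0.31], 5], [[7.2, 15.9, -106.6], [-0.004, 0.024, -0.31], 5]]
[[[0.0, 0.0, 0.0], [0.0, 0.0, 0.0], 5], [[0.0, 0.0, 0.0], [0.0, 0.0, 0.0], 5]]
```

Request:
step_arm --increments '[[[0, 0, 0], [0, 0, 0], 30], [[0, 0, 0], [0, 0, 0], 30], [[-1, 7, 0], [0, 0, 0.007], 30], [[-1, 7, 0], [0, 0, 0.007], 30], [[-1, 7, 0], [0, 0, 0.007], 30]]'

```text
time_s: 28.6
ee_pos: [596.0, 251.3, 37.3]
tcp_rot: [-1.57, -0.023, 0.025]
force: [-0.1, 1.0, 0.0]
opening: 30.0
```

Request:
step_arm --increments '[[[0, 0, 0], [0, 0, 0], 5], [[0, 0, 0], [0, 0, 0], 5], [[0, 0, 0], [0, 0, 0], 5], [[0, 0, 0], [0, 0, 0], 5]]'

```text
time_s: 28.93
ee_pos: [595.8, 251.3, 37.1]
tcp_rot: [-1.57, -0.022, 0.025]
force: [0.9, 0.1, -1.3]
opening: 14.9
```

Request:
step_arm --increments '[[[0, 0, 0], [0, 0, 0], 5]]'

```text
time_s: 29.02
ee_pos: [595.8, 251.3, 37.1]
tcp_rot: [-1.57, -0.022, 0.025]
force: [0.6, -0.8, 1.0]
opening: 15.0
```

Run:
```python
from h import *
s=st(); p=s['ee_pos'];h=float(p[2])
B=bay(C[1],24,45,.31,h=h)
plan([((p[0],p[1],120),Rt(1.8),5),((600,130,155),Rt(TH),5),(B[0],B[1],5,3)])
```

```text
29.02 [595.8 251.3  37.1] [[1.0, -0.002, -0.03], [0.03, 0.001, 1.0], [-0.002, -1.0, 0.001]] [ 0.6 -0.8  1. ] 15.0
[[[0.0, -27.6, 0.0], [0.0, 0.0, -0.001], 5], [[-0.1, -55.3, 0.0], [-0.001, -0.001, -0.001], 5], [[-0.1, -82.9, 0.1], [-0.001, -0.001, -0.002], 5], [[0.0, -91.7, -30.3], [-0.001, 0.023, -0.002], 5], [[0.1, -100.4, -60.6], [-0.001, 0.047, -0.002], 5]]
[[[1.5, -8.8, -30.3], [0.0, 0.024, 0.0], 5], [[3.1, -17.5, -60.6], [0.0, 0.048, 0.0], 5], [[4.8, -6.7, -86.3], [-0.002, 0.048, -0.103], 5], [[6.6, 4.1, -111.9], [-0.005, 0.048, -0.207], 5], [[8.3, 15.0, -137.5], [-0.007, 0.048, -0.31], 5]]
[[[0.0, 0.0, 0.0], [0.0, 0.0, 0.0], 5], [[0.0, 0.0, 0.0], [0.0, 0.0, 0.0], 5], [[0.0, 0.0, 0.0], [0.0, 0.0, 0.0], 5]]
```

Request:
step_arm --increments '[[[0, -27, 0], [0, 0, 0], 5], [[0, -55, 0], [0, 0, 0], 5], [[0, -83, 0], [0, 0, -0.002], 5], [[0, -92, -30], [0, 0.023, -0.002], 5], [[0, -100, -60], [0, 0.047, -0.002], 5]]'

```text
time_s: 29.43
ee_pos: [598.2, 192.0, 138.9]
tcp_rot: [-1.569, 0.01, -0.014]
force: [-0.3, -1.3, -0.3]
opening: 15.0
```

Request:
step_arm --increments '[[[1.5, -9, -30], [0, 0.024, 0], 5], [[3, -17, -61], [0, 0.048, 0], 5], [[5, -7, -86], [-0.002, 0.048, -0.103], 5], [[6.6, 4, -112], [-0.005, 0.048, -0.207], 5], [[8, 15, -137], [-0.007, 0.048, -0.31], 5]]'

```text
time_s: 29.85
ee_pos: [604.9, 53.4, 123.7]
tcp_rot: [-1.564, -0.2, -0.3]
force: [0.4, 0.1, 0.2]
opening: 15.3
```

Request:
step_arm --increments '[[[0, 0, 0], [0, 0, 0], 5], [[0, 0, 0], [0, 0, 0], 5]]'

```text
time_s: 30.02
ee_pos: [601.6, 51.8, 120.9]
tcp_rot: [-1.565, -0.195, -0.298]
force: [0.2, 0.5, 0.2]
opening: 15.0
```

```bash
cat > ins.py <<'E'
from h import *
import sys
i=int(sys.argv[1]); h=float(sys.argv[2]); c=C[i]
st()
a=bay(c,20,8,.31,h=h); plan([(a[0],a[1],5,3,20)])
E
python3 ins.py 1 37.1
python3 - <<'E'
from h import *
grab('wrist','w9.png')
E
```

```text
30.02 [601.6  51.8 120.9] [[0.949, 0.308, 0.066], [-0.063, -0.019, 0.998], [0.309, -0.951, 0.001]] [0.2 0.5 0.2] 15.0
[[[-6.3, 16.5, 0.7], [0.0, -0.001, 0.002], 5], [[-12.6, 33.1, 1.3], [0.0, -0.002, 0.004], 5], [[-12.6, 33.1, 1.3], [0.0, -0.002, 0.004], 5], [[-12.6, 33.1, 1.3], [0.0, -0.002, 0.004], 5], [[-12.6, 33.1, 1.3], [0.0, -0.002, 0.004], 5]]
```

View pics/w9.png

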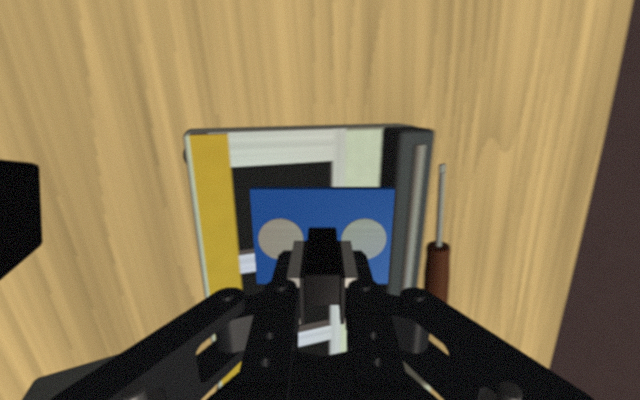

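```bash
cat > ycheck.py <<'E'
from h import *
import sys
i=int(sys.argv[1]); h=float(sys.argv[2]); c=C[i]
s=monitor.get_state(); im=grab('wrist'); T=np.array(s['ee_pos']); M=R.from_rotvec(s['tcp_rot']).as_matrix()
hsv=cv2.cvtColor(im['pixels'],cv2.COLOR_RGB2HSV).astype(int);H,S,V=[hsv[...,k] for k in range(3)]
bl=(H>100)&(H<125)&(S>130)&(V>40)
for u in (270,290,360,375):
    v=np.where(bl[:,u])[0]; v=v[v>150].min()-.5
    o,d=ray(im,[[u,v]]); d=d[0]; P0=T+M[:,1]*(h-6); t=((P0-o)@M[:,1])/(d@M[:,1]); q=M.T@(o+t*d-T)
    print('plate +y edge in tool z (want 30):',u,v,round(q[2],2))
B=R.from_euler('z',TH,degrees=True).as_matrix()
g=im['pixels'].astype(int).sum(2)
for u in (250,275,300,320):
    col=g[:,u]; pr=proj(im,[c+B@np.array([0,32.5,8])])[0]
    r=range(int(pr[1])-25,int(pr[1])+22); dv=[col[k+1]-col[k-1] for k in r]; v=list(r)[int(np.argmin(dv))]
    w=toz(im,[[u,v]],38)[0]-c; print('rib edge bed y (want 32.5):',u,v,(B.T@w).round(1)[:2],min(dv),pr.round(1))
E
python3 ycheck.py 1 37.1
```

```text
plate +y edge in tool z (want 30): 270 186.5 32.66
plate +y edge in tool z (want 30): 290 186.5 32.66
plate +y edge in tool z (want 30): 360 187.5 32.11
plate +y edge in tool z (want 30): 375 186.5 32.69
rib edge bed y (want 32.5): 250 167 [-12.7  34.1] -350 [268.8 168. ]
rib edge bed y (want 32.5): 275 166 [ 4.4 33.6] -328 [268.8 168. ]
rib edge bed y (want 32.5): 300 164 [22.4 33.9] -349 [268.8 168. ]
rib edge bed y (want 32.5): 320 163 [37.4 33.6] -347 [268.8 168. ]
```

Request:
step_arm --increments '[[[-6, 16.5, 0], [0, 0, 0], 5], [[-12.6, 33, 0], [0, 0, 0.002], 5], [[-12.6, 33, 0], [0, 0, 0.002], 5], [[-12.6, 33, 0], [0, 0, 0.002], 5]]'

```text
time_s: 30.45
ee_pos: [604.9, 54.6, 90.6]
tcp_rot: [-1.563, -0.199, -0.299]
force: [-0.1, -0.0, -1.7]
opening: 15.0
```

```bash
cat > ins2.py <<'E'
from h import *
import sys
i=int(sys.argv[1]); h=float(sys.argv[2]); dy=float(sys.argv[3]); B=R.from_euler('z',TH,degrees=True).as_matrix(); c=C[i]+B@[0,dy,0]
s=st()
q=[bay(c,*a,h=h) for a in [(20,2.5,.31),(10,2.5,.31),(1.5,2.5,.31)]]
plan([(p,M,5,n) for (p,M),n in zip(q,(0,0,2))])
print('level'); q=[bay(c,*a,h=h) for a in [(1,2,.31),(1,1.5,.2),(1,1,.1),(.7,0,0)]]
plan([(p,M,5,n) for (p,M),n in zip(q[1:],(0,0,2))],start=q[0])
E
python3 ins2.py 1 37.1 -1.3
```

```text
30.45 [604.9  54.6  90.6] [[0.948, 0.311, 0.063], [-0.061, -0.017, 0.998], [0.312, -0.95, 0.002]] [-0.1 -0.  -1.7] 15.0
[[[-7.9, 8.5, -3.0], [-0.003, 0.0, 0.007], 5], [[-17.4, 5.4, -2.9], [-0.003, 0.0, 0.007], 5], [[-25.5, 2.7, -2.9], [-0.003, 0.0, 0.007], 5], [[-25.5, 2.7, -2.9], [-0.003, 0.0, 0.007], 5], [[-25.5, 2.7, -2.9], [-0.003, 0.0, 0.007], 5]]
level
[[[3.7, 5.1, 0.0], [0.0, 0.0, 0.11], 5], [[6.6, 10.1, 0.0], [0.0, 0.0, 0.21], 5], [[8.5, 15.8, 0.0], [0.0, 0.0, 0.31], 5], [[8.5, 15.8, 0.0], [0.0, 0.0, 0.31], 5], [[8.5, 15.8, 0.0], [0.0, 0.0, 0.31], 5]]
```

```bash
cat > gap.py <<'E'
from h import *
import sys
i=int(sys.argv[1]); h=float(sys.argv[2]); c=C[i]
s=st(); im=grab('wrist'); T=np.array(s['ee_pos']); M=R.from_rotvec(s['tcp_rot']).as_matrix()
B=R.from_euler('z',TH,degrees=True).as_matrix()
hsv=cv2.cvtColor(im['pixels'],cv2.COLOR_RGB2HSV).astype(int);H,S,V=[hsv[...,k] for k in range(3)]
bl=(H>100)&(H<125)&(S>130)&(V>40); g=im['pixels'].astype(int).sum(2); pe=[];re=[]
for u in range(262,384,6):
    v=np.where(bl[:,u])[0]; v=v[v>150]
    if len(v)==0: continue
    v=v.min()-.5
    o,d=ray(im,[[u,v]]); d=d[0]; P0=T+M[:,1]*(h-6); t=((P0-o)@M[:,1])/(d@M[:,1]); pe.append((B.T@(o+t*d-c))[1])
pr=proj(im,[c+B@np.array([x,32.5,8]) for x in (-22,0,30)])
for u in range(int(pr[0,0]),int(pr[2,0]),4):
    r=np.arange(int(pr[1,1])-22,int(pr[1,1])+20); dv=g[r+1,u]-g[r-1,u]; k=int(np.argmin(dv))
    if dv[k]<-150: re.append((B.T@(toz(im,[[u,r[k]]],38)[0]-c))[1])
print('tcp bed y',(B.T@(T-c))[1].round(2),'plate edge',np.median(pe).round(2),'rib',np.median(re).round(2),len(re),'move bed y by',(np.median(re)-np.median(pe)-2.5).round(2))
E
python3 gap.py 1 37.1;python3 gap.py 1 37.1
```

```text
30.45 [604.9  54.6  90.6] [[0.948, 0.311, 0.063], [-0.061, -0.017, 0.998], [0.312, -0.95, 0.002]] [-0.1 -0.  -1.7] 15.0
tcp bed y 1.64 plate edge 34.39 rib 33.73 22 move bed y by -3.16
30.5 [605.3  54.5  91.5] [[0.948, 0.313, 0.063], [-0.061, -0.017, 0.998], [0.313, -0.95, 0.003]] [-0.3 -1.1 -1.4] 14.8
tcp bed y 1.61 plate edge 34.36 rib 33.73 22 move bed y by -3.13
```

Request:
step_arm --increments '[[[-8, 8.5, -3], [-0.003, 0, 0.007], 5], [[-8, 8.5, -3], [-0.003, 0, 0.007], 5], [[-17.4, 5.4, -3], [-0.003, 0, 0.007], 5], [[-25.5, 2.7, -3], [-0.003, 0, 0.007], 5], [[-25.5, 2.7, -3], [-0.003, 0, 0.007], 5]]'

```text
time_s: 30.97
ee_pos: [580.5, 52.9, 81.1]
tcp_rot: [-1.567, -0.195, -0.295]
force: [-0.3, 0.0, -3.8]
opening: 15.1
```

Request:
step_arm --increments '[[[0, 0, 0], [0, 0, 0], 5]]'

```text
time_s: 31.05
ee_pos: [580.2, 52.9, 81.3]
tcp_rot: [-1.566, -0.195, -0.296]
force: [7.6, -0.4, -7.5]
opening: 15.1
```

```bash
cat > lev.py <<'E'
from h import *
import sys
i=int(sys.argv[1]); h=float(sys.argv[2]); dy=float(sys.argv[3]); B=R.from_euler('z',TH,degrees=True).as_matrix(); c=C[i]+B@[0,dy,0]
s=st(); M=R.from_rotvec(s['tcp_rot']).as_matrix(); d=B.T@(np.array(s['ee_pos'])-c)
t=np.arcsin(-(B.T@-M[:,1])[0]); print('tilt',t,'dx',d[0]+40-40*np.cos(t)+h*np.sin(t),'dz',d[2]-40*np.sin(t)-h*np.cos(t),'y',d[1])
q=[bay(c,*a,h=h) for a in [(1,1.5,.2),(1,1,.1),(.7,0,0)]]
plan([(p,M,5,n) for (p,M),n in zip(q,(0,0,2))])
E
python3 lev.py 1 37.1 -1.3
```

```text
31.05 [580.2  52.9  81.3] [[0.95, 0.307, 0.064], [-0.061, -0.02, 0.998], [0.308, -0.952, -0.0]] [ 7.6 -0.4 -7.5] 15.1
tilt 0.3126941236703401 dx 0.4201205243359123 dz 3.6642429378002888 y -0.2982849199884682
[[[3.8, 7.0, 0.3], [0.0, 0.0, 0.113], 5], [[6.7, 12.0, 0.3], [0.0, 0.0, 0.213], 5], [[8.6, 17.7, 0.3], [0.0, 0.0, 0.313], 5], [[8.6, 17.7, 0.3], [0.0, 0.0, 0.313], 5], [[8.6, 17.7, 0.3], [0.0, 0.0, 0.313], 5]]
```

Request:
step_arm --increments '[[[3.8, 7, 0.3], [0, 0, 0.113], 5], [[6.7, 12, 0.3], [0, 0, 0.213], 5], [[8.8, 17, 0.3], [0, 0, 0.313], 5], [[8.8, 17, 0.3], [0, 0, 0.313], 5], [[8.8, 17, 0.3], [0, 0, 0.313], 5]]'

```text
time_s: 31.47
ee_pos: [595.1, 52.3, 66.5]
tcp_rot: [-1.571, 0.053, -0.049]
force: [-0.3, -0.2, -1.1]
opening: 14.9
```

```bash
python3 lev.py 1 37.1 -1.3; python3 gap.py 1 37.1
```

```text
31.47 [595.1  52.3  66.5] [[0.998, -0.003, 0.065], [-0.065, -0.0, 0.998], [-0.003, -1.0, -0.0]] [-0.3 -0.2 -1.1] 14.9
tilt -0.0026177075118315593 dx 1.8846999587899065 dz -0.5394695827564178 y 0.021209680229200875
[[[-4.6, -4.7, 0.0], [0.0, 0.0, -0.101], 5], [[-9.2, -9.3, 0.0], [0.0, 0.0, -0.203], 5], [[-4.9, -5.4, 0.0], [0.0, 0.0, -0.103], 5], [[-1.3, -0.6, 0.0], [0.0, 0.0, -0.003], 5], [[-1.3, -0.6, 0.0], [0.0, 0.0, -0.003], 5]]
[[[0.0, 0.0, 0.0], [0.0, 0.0, 0.0], 5]]
31.47 [595.1  52.3  66.5] [[0.998, -0.003, 0.065], [-0.065, -0.0, 0.998], [-0.003, -1.0, -0.0]] [-0.3 -0.2 -1.1] 14.9
tcp bed y -1.28 plate edge 31.34 rib 33.55 24 move bed y by -0.29
```

Request:
step_arm --increments '[[[-1, 1, 0], [0, 0, 0], 5], [[-1, 2, 0], [0, 0, 0], 5], [[-1, 3, 0], [0, 0, 0], 5], [[-1, 3, 0], [0, 0, 0], 5]]'

```text
time_s: 31.85
ee_pos: [593.5, 52.4, 65.9]
tcp_rot: [-1.57, 0.049, -0.053]
force: [-0.5, -0.5, 6.1]
opening: 14.8
```

Run:
```python
from h import *
st()
```

```text
31.85 [593.5  52.4  65.9] [[0.998, 0.002, 0.065], [-0.065, -0.0, 0.998], [0.002, -1.0, -0.0]] [-0.5 -0.5  6.1] 14.8
```

Request:
step_arm --increments '[[[0, 0, 0], [0, 0, 0], 40], [[0, 0, 0], [0, 0, 0], 40], [[0, 0, 0], [0, 0, 0], 40], [[0, -35, 0], [0, 0, 0], 40], [[0, -75, 0], [0, 0, 0], 40]]'

```text
time_s: 32.27
ee_pos: [591.3, 52.3, 138.7]
tcp_rot: [-1.571, 0.054, -0.048]
force: [1.2, -0.0, 0.1]
opening: 39.9
```

```bash
python3 meas.py | grep -E "blue|lip"
python3 - <<'E'
from h import *
st()
plan([((540,140,165),Rt(-15),40),((440,241,150),Rt(-28.1),40,3)])
E
```

```text
blue [231. 259.] world [440.9 250.3] size [53.5 72.9] ang 61.7
blue [187. 241.] world [488.8 372.2] size [72.8 54.5] ang 15.2
lip [360. 220.] world [545.6 -98.5] size [113.2  17.6] ang 86.0
32.32 [594.6  52.6 149.7] [[0.998, 0.01, 0.065], [-0.065, 0.001, 0.998], [0.009, -1.0, 0.001]] [-0.8 -0.3  7.7] 40.0
[[[-20.0, -5.3, 27.9], [-0.001, 0.066, 0.003], 40], [[-40.0, -10.5, 55.8], [-0.001, 0.131, 0.006], 40], [[-59.9, -15.8, 83.7], [-0.002, 0.197, 0.009], 40], [[-86.6, -12.3, 107.3], [-0.002, 0.254, 0.009], 40], [[-113.2, -8.8, 130.9], [-0.003, 0.312, 0.009], 40]]
[[[-32.5, 3.8, 14.3], [0.0, 0.057, 0.0], 40], [[-65.1, 7.5, 28.6], [0.0, 0.114, 0.0], 40], [[-65.1, 7.5, 28.6], [0.0, 0.114, 0.0], 40], [[-65.1, 7.5, 28.6], [0.0, 0.114, 0.0], 40], [[-65.1, 7.5, 28.6], [0.0, 0.114, 0.0], 40]]
```

Request:
step_arm --increments '[[[-20, -5, 28], [0, 0.066, 0.003], 40], [[-40, -10, 56], [0, 0.131, 0.006], 40], [[-60, -16, 84], [-0.002, 0.197, 0.009], 40], [[-87, -12, 107], [-0.002, 0.254, 0.009], 40], [[-113, -9, 131], [-0.003, 0.312, 0.009], 40]]'

```text
time_s: 32.73
ee_pos: [489.3, 191.6, 158.0]
tcp_rot: [-1.55, 0.297, -0.299]
force: [-1.4, 0.0, -0.1]
opening: 39.7
```

Request:
step_arm --increments '[[[-32, 4, 14], [0, 0.057, 0], 40], [[-65, 7.5, 28.6], [0, 0.114, 0], 40], [[-65, 7.5, 28.6], [0, 0.114, 0], 40], [[-65, 7.5, 28.6], [0, 0.114, 0], 40], [[-65, 7.5, 28.6], [0, 0.114, 0], 40]]'

```text
time_s: 33.15
ee_pos: [439.6, 242.4, 150.6]
tcp_rot: [-1.535, 0.384, -0.387]
force: [-0.2, 0.4, 0.4]
opening: 39.9
```

```bash
python3 blue.py
```

```text
33.15 [439.6 242.4 150.6] [[0.881, 0.002, 0.473], [-0.473, 0.0, 0.881], [0.002, -1.0, 0.001]] [-0.2  0.4  0.4] 39.9
(530, 249, 72, 73) [617.3  22. ] [67.8 71. ] -3.8
(274, 146, 87, 62) [439.5 252. ] [58.  77.8] -28.2
(238, 0, 120, 83) [486.8 373.7] [78.4 58.9] 15.2
```

Run:
```python
from h import *
c=np.array([440.2,251.4,0]);M=Rt(-28.2)
plan([(c+[0,0,80],M,40,2)])
```

```text
[[[-2.2, 35.3, 4.2], [-0.001, -0.001, 0.001], 40], [[-4.4, 70.6, 8.3], [-0.001, -0.001, 0.002], 40], [[-4.4, 70.6, 8.3], [-0.001, -0.001, 0.002], 40], [[-4.4, 70.6, 8.3], [-0.001, -0.001, 0.002], 40]]
```

Request:
step_arm --increments '[[[-2, 35, 4], [0, 0, 0], 40], [[-4.4, 70.6, 8.5], [0, 0, 0.002], 40], [[-4.4, 70.6, 8.5], [0, 0, 0.002], 40], [[-4.4, 70.6, 8.5], [0, 0, 0.002], 40]]'

```text
time_s: 33.53
ee_pos: [439.9, 250.2, 79.0]
tcp_rot: [-1.537, 0.39, -0.386]
force: [-0.9, -0.6, 0.9]
opening: 39.9
```

Request:
step_arm --increments '[[[0, 20, 0], [0, 0, 0], 40], [[0, 41, 0], [0, 0, 0], 40], [[0, 41, 0], [0, 0, 0], 40], [[0, 41, 0], [0, 0, 0], 40], [[0, 41, 0], [0, 0, 0], 40]]'

```text
time_s: 33.95
ee_pos: [440.9, 250.4, 40.4]
tcp_rot: [-1.535, 0.388, -0.387]
force: [0.3, -0.3, 0.1]
opening: 40.3
```

Run:
```python
from h import *
st(); c=np.array([440.2,251.4,0]);M=Rt(-28.2)
plan([(c+[0,0,37.5],M,40,2)])
```

```text
33.95 [440.9 250.4  40.4] [[0.88, -0.001, 0.475], [-0.475, 0.0, 0.88], [-0.001, -1.0, 0.0]] [ 0.3 -0.3  0.1] 40.3
[[[-1.1, 2.9, 0.5], [0.0, -0.003, -0.001], 40], [[-1.1, 2.9, 0.5], [0.0, -0.003, -0.001], 40], [[-1.1, 2.9, 0.5], [0.0, -0.003, -0.001], 40]]
```

Request:
step_arm --increments '[[[-0.5, 2.5, 1], [0, 0, 0], 40], [[-0.5, 2.5, 1], [0, 0, 0], 25], [[-0.5, 2.5, 1], [0, 0, 0], 5], [[-0.5, 2.5, 1], [0, 0, 0], 5], [[-0.5, 2.5, 1], [0, 0, 0], 5]]'

```text
time_s: 34.37
ee_pos: [441.6, 251.9, 39.1]
tcp_rot: [-1.534, 0.387, -0.388]
force: [-0.1, 0.3, 6.5]
opening: 14.8
```

Request:
step_arm --increments '[[[0, 0, 0], [0, 0, 0], 5], [[0, 0, 0], [0, 0, 0], 5]]'

```text
time_s: 34.53
ee_pos: [441.6, 252.0, 39.4]
tcp_rot: [-1.534, 0.387, -0.388]
force: [0.5, -0.2, -1.3]
opening: 15.0
```

Run:
```python
from h import *
s=st(); p=s['ee_pos'];h=float(p[2]); B=bay(C[2],24,45,.31,h=h)
plan([((p[0],p[1],120),Rt(-28.2),5),((560,60,170),Rt(TH),5),((605,-10,155),Rt(TH),5),(B[0]+np.array([0,-1.3,0]),B[1],5,3)])
```

```text
34.53 [441.6 252.   39.4] [[0.88, 0.001, 0.475], [-0.475, 0.001, 0.88], [0.001, -1.0, 0.002]] [ 0.5 -0.2 -1.3] 15.0
[[[0.0, -26.9, 0.1], [-0.001, -0.001, 0.0], 5], [[0.0, -53.8, 0.1], [-0.001, -0.002, 0.0], 5], [[0.0, -80.6, 0.2], [-0.002, -0.002, 0.001], 5], [[28.0, -87.8, -15.9], [-0.002, -0.064, 0.001], 5], [[55.9, -95.0, -32.0], [-0.002, -0.125, 0.001], 5]]
[[[25.7, -7.1, -19.4], [0.0, -0.061, 0.0], 5], [[51.4, -14.3, -38.9], [0.0, -0.122, 0.0], 5], [[77.1, -21.4, -58.3], [0.0, -0.183, 0.0], 5], [[102.7, -28.6, -77.8], [0.0, -0.244, 0.0], 5], [[128.4, -35.7, -97.2], [0.0, -0.305, 0.0], 5]]
[[[16.5, 5.0, -22.3], [0.0, 0.0, 0.0], 5], [[32.9, 10.0, -44.6], [0.0, 0.0, 0.0], 5], [[49.4, 15.0, -67.0], [0.0, 0.0, 0.0], 5], [[47.4, 25.1, -72.4], [0.0, 0.0, -0.103], 5], [[45.4, 35.2, -77.9], [0.0, 0.0, -0.207], 5]]
[[[-4.0, 9.5, -5.5], [0.0, 0.0, -0.103], 5], [[-4.0, 9.5, -5.5], [0.0, 0.0, -0.103], 5], [[-4.0, 9.5, -5.5], [0.0, 0.0, -0.103], 5], [[-4.0, 9.5, -5.5], [0.0, 0.0, -0.103], 5]]
```

Request:
step_arm --increments '[[[0, -27, 0], [0, 0, 0], 5], [[0, -54, 0], [0, -0.002, 0], 5], [[0, -81, 0], [0, -0.002, 0], 5], [[28, -88, -16], [0, -0.064, 0.001], 5], [[56, -95, -32], [0, -0.125, 0.001], 5]]'

```text
time_s: 34.95
ee_pos: [476.0, 197.6, 136.0]
tcp_rot: [-1.549, 0.284, -0.287]
force: [1.3, -0.0, -1.2]
opening: 15.1
```

Request:
step_arm --increments '[[[26, -7, -19], [0, -0.061, 0], 5], [[51, -14, -39], [0, -0.122, 0], 5], [[77, -21, -58], [0, -0.183, 0], 5], [[103, -29, -78], [0, -0.244, 0], 5], [[128, -36, -97], [0, -0.305, 0], 5]]'

```text
time_s: 35.37
ee_pos: [561.5, 59.7, 172.0]
tcp_rot: [-1.568, 0.042, -0.045]
force: [0.9, 0.3, -1.0]
opening: 14.8
```

Request:
step_arm --increments '[[[16, 4, -22], [0, 0, 0], 5], [[33, 8, -45], [0, 0, 0], 5], [[49, 13, -67], [0, 0, 0], 5], [[47, 23, -72], [0, 0, -0.103], 5], [[45, 33, -78], [0, 0, -0.207], 5]]'

```text
time_s: 35.78
ee_pos: [604.6, -22.1, 134.0]
tcp_rot: [-1.568, -0.116, -0.207]
force: [-0.7, -0.5, -0.8]
opening: 15.0
```

Request:
step_arm --increments '[[[-4, 8, -5.5], [0, 0, -0.103], 5], [[-4, 8, -5.5], [0, 0, -0.103], 5], [[-4, 8, -5.5], [0, 0, -0.103], 5]]'

```text
time_s: 36.03
ee_pos: [599.0, -27.5, 123.1]
tcp_rot: [-1.563, -0.192, -0.283]
force: [0.6, -0.2, 0.5]
opening: 15.1
```

```bash
python3 gap.py 2 39.4; python3 ins.py 2 39.4
```

```text
36.03 [599.  -27.5 123.1] [[0.953, 0.297, 0.058], [-0.056, -0.015, 0.998], [0.298, -0.955, 0.003]] [ 0.6 -0.2  0.5] 15.1
tcp bed y -2.77 plate edge 27.47 rib 31.56 19 move bed y by 1.59
36.08 [601.8 -27.4 126.6] [[0.952, 0.302, 0.058], [-0.056, -0.015, 0.998], [0.302, -0.953, 0.003]] [0.3 0.3 0.3] 15.2
[[[-9.7, 17.3, 1.2], [-0.002, 0.003, -0.001], 5], [[-19.4, 34.6, 2.4], [-0.005, 0.006, -0.003], 5], [[-19.4, 34.6, 2.4], [-0.005, 0.006, -0.003], 5], [[-19.4, 34.6, 2.4], [-0.005, 0.006, -0.003], 5], [[-19.4, 34.6, 2.4], [-0.005, 0.006, -0.003], 5]]
```

Request:
step_arm --increments '[[[-9.7, 17, 1], [-0.002, 0.003, 0], 5], [[-19.4, 34, 1.6], [-0.005, 0.006, -0.003], 5], [[-19.4, 34, 1.6], [-0.005, 0.006, -0.003], 5], [[-19.4, 34, 1.6], [-0.005, 0.006, -0.003], 5]]'

```text
time_s: 36.42
ee_pos: [595.4, -24.8, 90.3]
tcp_rot: [-1.567, -0.194, -0.294]
force: [0.9, 0.4, -1.5]
opening: 15.0
```

```bash
python3 gap.py 2 39.4; python3 ins2.py 2 39.4 -1.2
```

```text
36.42 [595.4 -24.8  90.3] [[0.95, 0.305, 0.064], [-0.061, -0.02, 0.998], [0.305, -0.952, -0.0]] [ 0.9  0.4 -1.5] 15.0
tcp bed y -0.3 plate edge 29.98 rib 31.56 21 move bed y by -0.91
36.47 [595.9 -24.9  91. ] [[0.95, 0.306, 0.064], [-0.061, -0.02, 0.998], [0.307, -0.952, -0.0]] [ 0.6 -0.4 -0.8] 15.4
[[[-4.6, 7.8, -0.8], [0.0, 0.0, 0.002], 5], [[-14.1, 4.7, -0.8], [0.0, 0.0, 0.002], 5], [[-22.2, 2.1, -0.8], [0.0, 0.0, 0.002], 5], [[-22.2, 2.1, -0.8], [0.0, 0.0, 0.002], 5], [[-22.2, 2.1, -0.8], [0.0, 0.0, 0.002], 5]]
level
[[[3.9, 5.1, 0.0], [0.0, 0.0, 0.11], 5], [[7.0, 10.2, 0.0], [0.0, 0.0, 0.21], 5], [[9.2, 15.9, 0.0], [0.0, 0.0, 0.31], 5], [[9.2, 15.9, 0.0], [0.0, 0.0, 0.31], 5], [[9.2, 15.9, 0.0], [0.0, 0.0, 0.31], 5]]
```

Request:
step_arm --increments '[[[-4.6, 8, -0.9], [0, 0, 0.002], 5], [[-4.6, 8, -0.9], [0, 0, 0.002], 5], [[-14, 4.9, -0.9], [0, 0, 0.002], 5], [[-22, 2.4, -0.9], [0, 0, 0.002], 5], [[-22, 2.4, -0.9], [0, 0, 0.002], 5]]'

```text
time_s: 36.88
ee_pos: [574.7, -24.5, 82.6]
tcp_rot: [-1.567, -0.194, -0.294]
force: [-0.3, -0.0, 0.0]
opening: 15.3
```

Request:
step_arm --increments '[[[0, 0, 0], [0, 0, 0], 5]]'

```text
time_s: 36.97
ee_pos: [574.4, -24.5, 83.2]
tcp_rot: [-1.566, -0.195, -0.295]
force: [3.2, -1.0, -4.8]
opening: 14.8
```

```bash
python3 lev.py 2 39.4 -1.2
```

```text
36.97 [574.4 -24.5  83.2] [[0.95, 0.306, 0.064], [-0.061, -0.02, 0.998], [0.307, -0.952, -0.0]] [ 3.2 -1.  -4.8] 14.8
tilt 0.3118107462312046 dx 0.6229871889884855 dz 3.4218893722483728 y -0.1808876636202119
[[[3.9, 6.7, 0.2], [0.0, 0.0, 0.112], 5], [[7.0, 11.7, 0.2], [0.0, 0.0, 0.212], 5], [[9.2, 17.5, 0.2], [0.0, 0.0, 0.312], 5], [[9.2, 17.5, 0.2], [0.0, 0.0, 0.312], 5], [[9.2, 17.5, 0.2], [0.0, 0.0, 0.312], 5]]
```

Same contact pattern as in the first bay; level it and press lightly.

Request:
step_arm --increments '[[[3.9, 6.7, 0], [0, 0, 0.112], 5], [[7, 11.7, 0], [0, 0, 0.212], 5], [[9, 17, 0], [0, 0, 0.312], 5], [[9, 17, 0], [0, 0, 0.312], 5], [[9, 17, 0], [0, 0, 0.312], 5]]'

```text
time_s: 37.38
ee_pos: [589.3, -25.5, 68.2]
tcp_rot: [-1.57, 0.053, -0.048]
force: [-0.3, 0.1, -1.0]
opening: 14.6
```

Request:
step_arm --increments '[[[-0.5, 1, 0], [0, 0, 0], 5], [[-0.5, 2, 0], [0, 0, 0], 5], [[-0.5, 3, 0], [0, 0, 0], 5], [[-0.5, 3, 0], [0, 0, 0], 5]]'

```text
time_s: 37.72
ee_pos: [589.1, -25.5, 67.2]
tcp_rot: [-1.57, 0.05, -0.051]
force: [0.2, -1.2, 6.1]
opening: 14.8
```

```bash
python3 lev.py 2 39.4 -1.2 | head -2; python3 gap.py 2 39.4
```

```text
37.72 [589.1 -25.5  67.2] [[0.998, 0.001, 0.064], [-0.064, -0.0, 0.998], [0.001, -1.0, -0.0]] [ 0.2 -1.2  6.1] 14.8
tilt 0.0009794940441385286 dx 1.3477504783830063 dz -2.214711413232237 y -0.25778062366271376
37.72 [589.1 -25.5  67.2] [[0.998, 0.001, 0.064], [-0.064, -0.0, 0.998], [0.001, -1.0, -0.0]] [ 0.2 -1.2  6.1] 14.8
tcp bed y -1.46 plate edge 50.68 rib 31.49 24 move bed y by -21.69
```

Request:
step_arm --increments '[[[0, 0, 0], [0, 0, 0], 40], [[0, 0, 0], [0, 0, 0], 40], [[0, 0, 0], [0, 0, 0], 40], [[0, -35, 0], [0, 0, 0], 40], [[0, -75, 0], [0, 0, 0], 40]]'

```text
time_s: 38.18
ee_pos: [586.9, -25.4, 140.0]
tcp_rot: [-1.57, 0.055, -0.047]
force: [0.9, -0.7, 0.5]
opening: 39.7
```

```bash
python3 meas.py | grep -E "blue"
python3 - <<'E'
from h import *
st()
plan([((560,120,170),Rt(5),40),((488,363,150),Rt(15.2),40,3)])
E
```

```text
blue [187. 241.] world [488.8 372.2] size [72.8 54.5] ang 15.2
blue [303. 199.] world [605.2  53.3] size [59.4 62.8] ang 86.0
38.23 [590.2 -25.6 150.9] [[0.998, 0.008, 0.064], [-0.064, -0.0, 0.998], [0.008, -1.0, 0.0]] [-1.  -0.1  7.4] 39.9
[[[-9.8, -4.8, 35.8], [0.0, -0.038, 0.002], 40], [[-19.7, -9.7, 71.7], [0.0, -0.076, 0.004], 40], [[-29.5, -14.5, 107.5], [0.0, -0.114, 0.006], 40], [[-39.4, -19.4, 143.3], [0.001, -0.152, 0.008], 40], [[-51.9, -16.6, 177.3], [0.001, -0.177, 0.008], 40]]
[[[-6.3, 2.9, 35.7], [0.0, -0.025, 0.0], 40], [[-12.6, 5.7, 71.3], [0.0, -0.051, 0.0], 40], [[-18.9, 8.6, 107.0], [0.0, -0.076, 0.0], 40], [[-25.3, 11.4, 142.6], [0.0, -0.102, 0.0], 40], [[-31.6, 14.3, 178.3], [0.0, -0.127, 0.0], 40]]
[[[-1.7, 2.9, 36.2], [0.0, -0.025, 0.0], 40], [[-1.7, 2.9, 36.2], [0.0, -0.025, 0.0], 40], [[-1.7, 2.9, 36.2], [0.0, -0.025, 0.0], 40], [[-1.7, 2.9, 36.2], [0.0, -0.025, 0.0], 40]]
```

Request:
step_arm --increments '[[[-10, -5, 36], [0, -0.038, 0.002], 40], [[-20, -10, 72], [0, -0.076, 0.004], 40], [[-29.5, -14.5, 107.5], [0, -0.114, 0.006], 40], [[-39, -19, 143], [0, -0.152, 0.008], 40], [[-52, -17, 177], [0, -0.177, 0.008], 40]]'

```text
time_s: 38.65
ee_pos: [549.6, 156.2, 168.7]
tcp_rot: [-1.569, -0.092, 0.088]
force: [0.9, 0.2, 0.2]
opening: 40.2
```

Request:
step_arm --increments '[[[-6, 3, 36], [0, -0.025, 0], 40], [[-12.6, 5.7, 71], [0, -0.051, 0], 40], [[-19, 8.6, 107], [0, -0.076, 0], 40], [[-25, 11.4, 143], [0, -0.102, 0], 40], [[-31.6, 14, 178], [0, -0.127, 0], 40]]'

```text
time_s: 39.07
ee_pos: [497.0, 331.1, 154.4]
tcp_rot: [-1.562, -0.193, 0.188]
force: [1.3, -0.2, 0.0]
opening: 39.9
```

Request:
step_arm --increments '[[[-1.7, 3, 33], [0, -0.025, 0], 40], [[-1.7, 3, 33], [0, -0.025, 0], 40], [[-1.7, 3, 33], [0, -0.025, 0], 40], [[-1.7, 3, 33], [0, -0.025, 0], 40]]'

```text
time_s: 39.4
ee_pos: [487.3, 362.5, 151.2]
tcp_rot: [-1.561, -0.213, 0.208]
force: [0.2, 0.5, -0.1]
opening: 40.0
```

```bash
python3 blue.py
python3 - <<'E'
from h import *
c=np.array([487.8,372.9,0]);M=Rt(15.2)
plan([(c+[0,0,80],M,40,2)])
E
```

```text
39.4 [487.3 362.5 151.2] [[0.964, 0.003, -0.265], [0.265, 0.0, 0.964], [0.003, -1.0, -0.001]] [ 0.2  0.5 -0.1] 40.0
(281, 143, 87, 62) [486.7 374. ] [77.8 57.9] 15.3
[[[1.4, 35.7, 5.2], [0.0, 0.001, 0.002], 40], [[2.8, 71.4, 10.5], [0.001, 0.002, 0.003], 40], [[2.8, 71.4, 10.5], [0.001, 0.002, 0.003], 40], [[2.8, 71.4, 10.5], [0.001, 0.002, 0.003], 40]]
```

Request:
step_arm --increments '[[[1.4, 36, 5], [0, 0, 0.002], 40], [[2.5, 71.4, 10.5], [0, 0.002, 0.003], 40], [[2.5, 71.4, 10.5], [0, 0.002, 0.003], 40], [[2.5, 71.4, 10.5], [0, 0.002, 0.003], 40]]'

```text
time_s: 39.78
ee_pos: [487.0, 371.1, 79.0]
tcp_rot: [-1.563, -0.205, 0.209]
force: [-0.6, 0.1, 0.3]
opening: 40.1
```

Request:
step_arm --increments '[[[0, 20, 0], [0, 0, 0], 40], [[0, 41, 0], [0, 0, 0], 40], [[0, 41, 0], [0, 0, 0], 40], [[0, 41, 0], [0, 0, 0], 40], [[0, 41, 0], [0, 0, 0], 40]]'

```text
time_s: 40.2
ee_pos: [488.1, 371.2, 40.8]
tcp_rot: [-1.562, -0.206, 0.207]
force: [-0.3, -0.1, 1.0]
opening: 40.1
```

Run:
```python
from h import *
st(); c=np.array([487.8,372.9,0]);M=Rt(15.2)
plan([(c+[0,0,37.5],M,40,2)])
```

```text
40.2 [488.1 371.2  40.8] [[0.966, 0.0, -0.26], [0.26, -0.001, 0.966], [-0.0, -1.0, -0.001]] [-0.3 -0.1  1. ] 40.1
[[[0.2, 3.3, 1.7], [0.001, -0.002, 0.0], 40], [[0.2, 3.3, 1.7], [0.001, -0.002, 0.0], 40], [[0.2, 3.3, 1.7], [0.001, -0.002, 0.0], 40]]
```

Request:
step_arm --increments '[[[0.2, 3, 1.7], [0, 0, 0], 40], [[0.2, 3, 1.7], [0, 0, 0], 25], [[0.2, 3, 1.7], [0, 0, 0], 5], [[0.2, 3, 1.7], [0, 0, 0], 5], [[0.2, 3, 1.7], [0, 0, 0], 5]]'

```text
time_s: 40.62
ee_pos: [488.3, 373.4, 39.1]
tcp_rot: [-1.561, -0.208, 0.205]
force: [-0.2, -0.6, 6.6]
opening: 15.0
```

Request:
step_arm --increments '[[[0, 0, 0], [0, 0, 0], 5], [[0, 0, 0], [0, 0, 0], 5]]'

```text
time_s: 40.78
ee_pos: [488.3, 373.5, 39.3]
tcp_rot: [-1.561, -0.208, 0.205]
force: [-0.3, -0.9, -1.8]
opening: 15.1
```

Run:
```python
from h import *
s=st(); p=s['ee_pos'];h=float(p[2]); B=bay(C[3],24,45,.31,h=h)
plan([((p[0],p[1],125),Rt(15.2),5),((570,140,175),Rt(TH),5),((600,-80,160),Rt(TH),5),(B[0]+np.array([0,-1.3,0]),B[1],5,3)])
```

```text
40.78 [488.3 373.5  39.3] [[0.966, 0.002, -0.26], [0.26, 0.0, 0.966], [0.002, -1.0, -0.0]] [-0.3 -0.9 -1.8] 15.1
[[[0.0, -28.6, 0.0], [0.0, -0.001, 0.001], 5], [[0.1, -57.1, 0.0], [0.0, -0.001, 0.001], 5], [[0.1, -85.7, 0.0], [0.0, -0.002, 0.002], 5], [[2.7, -92.8, -35.3], [0.0, 0.045, 0.002], 5], [[5.3, -100.0, -70.5], [0.0, 0.092, 0.002], 5]]
[[[5.8, -7.1, -34.9], [0.0, 0.047, 0.0], 5], [[11.7, -14.3, -69.7], [0.0, 0.094, 0.0], 5], [[17.5, -21.4, -104.6], [0.0, 0.141, 0.0], 5], [[23.3, -28.6, -139.4], [0.0, 0.188, 0.0], 5], [[29.1, -35.7, -174.3], [0.0, 0.236, 0.0], 5]]
[[[7.4, 2.5, -36.3], [0.0, 0.0, 0.0], 5], [[14.7, 5.0, -72.5], [0.0, 0.0, 0.0], 5], [[22.1, 7.5, -108.8], [0.0, 0.0, 0.0], 5], [[29.4, 10.0, -145.1], [0.0, 0.0, 0.0], 5], [[36.8, 12.5, -181.3], [0.0, 0.0, 0.0], 5]]
[[[7.4, 2.5, -36.3], [0.0, 0.0, 0.0], 5], [[5.5, 14.3, -44.5], [0.0, 0.0, -0.103], 5], [[3.6, 26.1, -52.6], [0.0, 0.0, -0.207], 5], [[1.7, 37.9, -60.8], [0.0, 0.0, -0.31], 5], [[1.7, 37.9, -60.8], [0.0, 0.0, -0.31], 5]]
[[[0.0, 0.0, 0.0], [0.0, 0.0, 0.0], 5], [[0.0, 0.0, 0.0], [0.0, 0.0, 0.0], 5]]
```

Request:
step_arm --increments '[[[0, -28, 0], [0, 0, 0], 5], [[0, -57, 0], [0, 0, 0], 5], [[0, -86, 0], [0, -0.002, 0.002], 5], [[3, -93, -35], [0, 0.045, 0.002], 5], [[5, -100, -70], [0, 0.092, 0.002], 5]]'

```text
time_s: 41.2
ee_pos: [511.4, 307.9, 140.9]
tcp_rot: [-1.566, -0.137, 0.134]
force: [1.5, -0.1, -1.7]
opening: 14.9
```

Request:
step_arm --increments '[[[6, -7, -35], [0, 0.047, 0], 5], [[12, -14, -70], [0, 0.094, 0], 5], [[17.5, -21, -105], [0, 0.141, 0], 5], [[23, -29, -139], [0, 0.188, 0], 5], [[29, -36, -174], [0, 0.236, 0], 5]]'

```text
time_s: 41.62
ee_pos: [569.9, 139.9, 177.1]
tcp_rot: [-1.569, 0.051, -0.052]
force: [1.4, 0.7, -2.1]
opening: 15.0
```

Request:
step_arm --increments '[[[7, 2, -36], [0, 0, 0], 5], [[15, 4, -72], [0, 0, 0], 5], [[22, 6, -109], [0, 0, 0], 5], [[29, 8, -145], [0, 0, 0], 5], [[37, 10, -181], [0, 0, 0], 5]]'

```text
time_s: 42.03
ee_pos: [594.6, -45.0, 166.7]
tcp_rot: [-1.569, 0.051, -0.052]
force: [1.2, 1.3, -2.1]
opening: 15.0
```

Request:
step_arm --increments '[[[7, 2.5, -36], [0, 0, 0], 5], [[5.5, 14, -44], [0, 0, -0.103], 5], [[3.6, 26, -52], [0, 0, -0.207], 5], [[1.7, 36, -60], [0, 0, -0.31], 5], [[1.7, 36, -60], [0, 0, -0.31], 5]]'

```text
time_s: 42.45
ee_pos: [584.3, -105.0, 120.8]
tcp_rot: [-1.565, -0.183, -0.289]
force: [-2.0, 0.9, -4.9]
opening: 14.8
```

Request:
step_arm --increments '[[[0, 0, 0], [0, 0, 0], 5], [[0, 0, 0], [0, 0, 0], 5]]'

```text
time_s: 42.62
ee_pos: [583.3, -104.8, 120.3]
tcp_rot: [-1.565, -0.181, -0.287]
force: [-0.4, -0.4, -1.3]
opening: 14.7
```

```bash
python3 gap.py 3 39.3; python3 ins.py 3 39.3
python3 - <<'E'
from h import *
grab('wrist','w10.png')
E
```

```text
42.62 [ 583.3 -104.8  120.3] [[0.954, 0.293, 0.068], [-0.065, -0.018, 0.998], [0.293, -0.956, 0.002]] [-0.4 -0.4 -1.3] 14.7
tcp bed y -2.59 plate edge 29.53 rib 30.0 19 move bed y by -2.04
42.67 [ 584.9 -104.9  121.7] [[0.953, 0.295, 0.067], [-0.065, -0.018, 0.998], [0.296, -0.955, 0.002]] [ 0.1 -0.3 -1.2] 15.2
[[[-3.2, 16.9, 1.2], [-0.001, -0.002, -0.005], 5], [[-6.5, 33.7, 2.5], [-0.001, -0.003, -0.01], 5], [[-6.5, 33.7, 2.5], [-0.001, -0.003, -0.01], 5], [[-6.5, 33.7, 2.5], [-0.001, -0.003, -0.01], 5], [[-6.5, 33.7, 2.5], [-0.001, -0.003, -0.01], 5]]
```

View pics/w10.png

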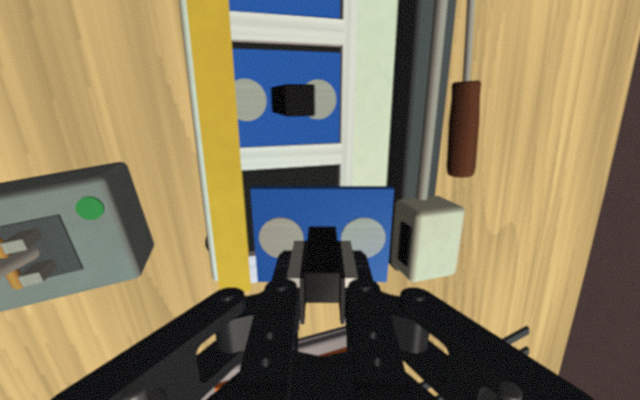

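Request:
step_arm --increments '[[[-3, 17, -1], [0, 0, -0.005], 5], [[-6.5, 33, -2], [0, 0, -0.01], 5], [[-6.5, 33, -2], [0, 0, -0.01], 5], [[-6.5, 33, -2], [0, 0, -0.01], 5]]'

```text
time_s: 43.05
ee_pos: [590.1, -106.7, 89.5]
tcp_rot: [-1.565, -0.192, -0.296]
force: [-0.2, -0.2, -1.5]
opening: 14.9
```

```bash
python3 gap.py 3 39.3; python3 ins2.py 3 39.3 -4.6
```

```text
43.05 [ 590.1 -106.7   89.5] [[0.95, 0.305, 0.066], [-0.064, -0.018, 0.998], [0.306, -0.952, 0.002]] [-0.2 -0.2 -1.5] 14.9
tcp bed y -4.05 plate edge 28.04 rib 30.01 22 move bed y by -0.53
43.1 [ 590.4 -106.9   90.4] [[0.95, 0.307, 0.066], [-0.064, -0.019, 0.998], [0.307, -0.952, 0.002]] [ 1.1 -0.9 -1. ] 14.9
[[[-4.3, 7.3, -0.4], [-0.001, -0.002, 0.002], 5], [[-13.9, 4.2, -0.4], [-0.001, -0.002, 0.002], 5], [[-21.9, 1.6, -0.4], [-0.001, -0.002, 0.002], 5], [[-21.9, 1.6, -0.4], [-0.001, -0.002, 0.002], 5], [[-21.9, 1.6, -0.4], [-0.001, -0.002, 0.002], 5]]
level
[[[3.9, 5.1, 0.0], [0.0, 0.0, 0.11], 5], [[7.0, 10.2, 0.0], [0.0, 0.0, 0.21], 5], [[9.2, 15.9, 0.0], [0.0, 0.0, 0.31], 5], [[9.2, 15.9, 0.0], [0.0, 0.0, 0.31], 5], [[9.2, 15.9, 0.0], [0.0, 0.0, 0.31], 5]]
```

Request:
step_arm --increments '[[[-4.3, 7.5, -0.5], [0, -0.002, 0.002], 5], [[-4.3, 7.5, -0.5], [0, -0.002, 0.002], 5], [[-14, 4.4, -0.5], [0, -0.002, 0.002], 5], [[-22, 2, -0.5], [0, -0.002, 0.002], 5], [[-22, 2, -0.5], [0, -0.002, 0.002], 5]]'

```text
time_s: 43.52
ee_pos: [569.2, -106.0, 82.4]
tcp_rot: [-1.565, -0.194, -0.295]
force: [-0.1, 0.5, -1.4]
opening: 15.0
```

Request:
step_arm --increments '[[[0, 0, 0], [0, 0, 0], 5]]'

```text
time_s: 43.6
ee_pos: [568.8, -106.1, 83.0]
tcp_rot: [-1.565, -0.194, -0.296]
force: [1.9, -0.0, -3.4]
opening: 14.8
```

```bash
python3 lev.py 3 39.3 -4.6
```

```text
43.6 [ 568.8 -106.1   83. ] [[0.95, 0.306, 0.065], [-0.062, -0.019, 0.998], [0.307, -0.952, 0.001]] [ 1.9 -0.  -3.4] 14.8
tilt 0.31206191451628956 dx 0.38233741134055066 dz 3.269318693928696 y -0.14316828362982992
[[[4.2, 6.6, 0.1], [-0.001, -0.001, 0.112], 5], [[7.3, 11.6, 0.1], [-0.001, 0.0, 0.212], 5], [[9.4, 17.4, 0.1], [-0.001, 0.0, 0.312], 5], [[9.4, 17.4, 0.1], [-0.001, 0.0, 0.312], 5], [[9.4, 17.4, 0.1], [-0.001, 0.0, 0.312], 5]]
```

Request:
step_arm --increments '[[[4.2, 6.6, 0], [0, 0, 0.112], 5], [[7.2, 11.6, 0], [0, 0, 0.212], 5], [[9.2, 17, 0], [0, 0, 0.312], 5], [[9.2, 17, 0], [0, 0, 0.312], 5], [[9.2, 17, 0], [0, 0, 0.312], 5]]'

```text
time_s: 44.02
ee_pos: [584.0, -107.0, 68.1]
tcp_rot: [-1.569, 0.053, -0.049]
force: [-0.3, 0.5, -1.7]
opening: 14.6
```

Request:
step_arm --increments '[[[-0.5, 1, 0], [0, 0, 0], 5], [[-0.5, 2, 0], [0, 0, 0], 5], [[-0.5, 3, 0], [0, 0, 0], 5], [[-0.5, 3, 0], [0, 0, 0], 5]]'

```text
time_s: 44.35
ee_pos: [583.8, -107.1, 67.2]
tcp_rot: [-1.569, 0.05, -0.052]
force: [0.1, 0.8, 5.9]
opening: 14.9
```

```bash
python3 lev.py 3 39.3 -4.6 | head -2
```

```text
44.35 [ 583.8 -107.1   67.2] [[0.998, 0.002, 0.065], [-0.065, 0.001, 0.998], [0.002, -1.0, 0.001]] [0.1 0.8 5.9] 14.9
tilt 0.001502912181683812 dx 1.4349460419368008 dz -2.1709451430451594 y -0.18651781862122616
```

Request:
step_arm --increments '[[[0, 0, 0], [0, 0, 0], 40], [[0, 0, 0], [0, 0, 0], 40], [[0, 0, 0], [0, 0, 0], 40], [[0, -35, 0], [0, 0, 0], 40], [[0, -75, 0], [0, 0, 0], 40]]'

```text
time_s: 44.77
ee_pos: [581.5, -106.8, 139.9]
tcp_rot: [-1.568, 0.054, -0.047]
force: [0.8, -0.4, 0.7]
opening: 40.0
```

Request:
step_arm --increments '[[[0, -25, 0], [0, 0, 0], 40], [[0, -50, 10], [0, 0, 0], 40], [[0, -75, 30], [0, 0, 0], 40], [[0, -75, 50], [0, 0, 0], 40], [[0, -75, 50], [0, 0, 0], 40]]'

```text
time_s: 45.18
ee_pos: [585.7, -54.7, 216.9]
tcp_rot: [-1.568, 0.05, -0.049]
force: [-0.5, -1.1, -0.1]
opening: 39.8
```

Run:
```python
from h import *
st(); im=grab('wrist'); p=im['pixels'][20:300,150:480]
t=grab('scene')['pixels'][180:300,210:390]
a=cv2.resize(p,None,fx=1.7,fy=1.7); b=cv2.resize(t,(int(180*1.55),int(120*1.55)),interpolation=cv2.INTER_CUBIC)
o=np.zeros((560,800,3),np.uint8); o[:a.shape[0],:a.shape[1]]=a[:,:800]
cv2.imwrite('pics/w11.png',cv2.cvtColor(a,cv2.COLOR_RGB2BGR)); cv2.imwrite('pics/s11.png',cv2.cvtColor(cv2.resize(t,None,fx=4,fy=4,interpolation=cv2.INTER_CUBIC),cv2.COLOR_RGB2BGR))
hsv=cv2.cvtColor(im['pixels'],cv2.COLOR_RGB2HSV).astype(int);H,S,V=[hsv[...,i] for i in range(3)]
m=((H>100)&(H<125)&(S>130)&(V>40)).astype(np.uint8); m=cv2.morphologyEx(m,cv2.MORPH_OPEN,np.ones((3,3)))
for c in cv2.findContours(m,cv2.RETR_EXTERNAL,cv2.CHAIN_APPROX_NONE)[0]:
    if cv2.contourArea(c)>300:
        r=cv2.minAreaRect(toz(im,c[:,0],36)[:,:2].astype(np.float32)); print(cv2.boundingRect(c),np.round(cv2.boxPoints(r),1).tolist(),np.round(r[1],1))
```

```text
45.18 [585.7 -54.7 216.9] [[0.998, -0.001, 0.063], [-0.063, 0.003, 0.998], [-0.001, -1.0, 0.003]] [-0.5 -1.1 -0.1] 39.8
(295, 196, 66, 52) [[551.2999877929688, -133.6999969482422], [621.0, -138.0], [624.7999877929688, -77.9000015258789], [555.0, -73.5999984741211]] [60.2 69.8]
(295, 155, 68, 24) [[557.0, -53.900001525878906], [626.2999877929688, -58.20000076293945], [627.7999877929688, -34.0], [558.5, -29.700000762939453]] [24.2 69.4]
(294, 120, 70, 32) [[558.9000244140625, -25.600000381469727], [628.0999755859375, -29.899999618530273], [630.0, 0.800000011920929], [560.7999877929688, 5.099999904632568]] [30.8 69.3]
(292, 30, 76, 69) [[562.2000122070312, 25.899999618530273], [631.5999755859375, 21.5], [635.2999877929688, 81.0], [565.9000244140625, 85.4000015258789]] [59.6 69.6]
```

View pics/w11.png

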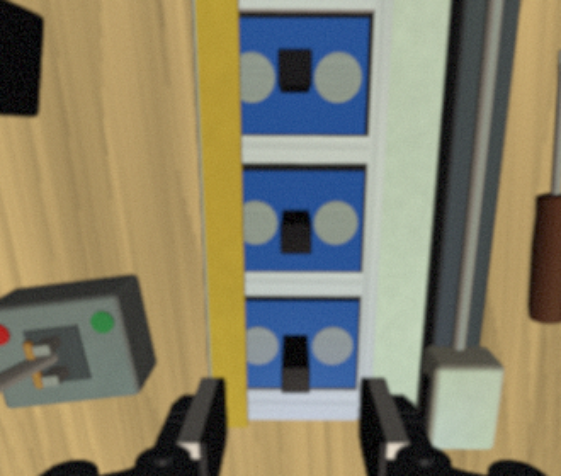

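```bash
python3 drum.py 407 | grep -v scene
python3 - <<'E'
from h import *
plan([((404.5,-101,180),Rt(-86.3),45,2)])
E
```

```text
45.28 [584.9 -56.7 214.8] [[0.998, -0.004, 0.063], [-0.063, 0.002, 0.998], [-0.005, -1.0, 0.002]] [-0.6 -0.6 -0.4] 39.9
wrist [130.2 251.3] [131.6 253.3] 428 [[ 408.  -100.8   99.4]] [[410.7 -99.1 103. ]]
[[[-13.6, 2.7, -4.2], [0.0, 0.111, 0.0], 45], [[-27.2, 5.4, -8.5], [0.0, 0.222, -0.001], 45], [[-40.8, 8.1, -12.7], [0.001, 0.333, -0.001], 45], [[-54.4, 10.8, -16.9], [0.001, 0.443, -0.002], 45], [[-68.0, 13.5, -21.2], [0.001, 0.554, -0.002], 45]]
[[[-9.3, 2.7, -10.8], [0.0, 0.111, 0.0], 45], [[-18.7, 5.3, -21.5], [0.0, 0.222, -0.001], 45], [[-28.0, 8.0, -32.3], [0.001, 0.333, -0.001], 45], [[-37.4, 10.7, -43.0], [0.001, 0.443, -0.002], 45], [[-46.7, 13.3, -53.8], [0.001, 0.554, -0.002], 45]]
[[[-2.3, 2.6, -14.1], [0.0, 0.111, 0.0], 45], [[-4.6, 5.3, -28.1], [0.0, 0.222, -0.001], 45], [[-6.9, 7.9, -42.2], [0.001, 0.333, -0.001], 45], [[-6.9, 7.9, -42.2], [0.001, 0.333, -0.001], 45], [[-6.9, 7.9, -42.2], [0.001, 0.333, -0.001], 45]]
```

Request:
step_arm --increments '[[[-14, 3, -4], [0, 0.111, 0], 45], [[-27, 5, -8.5], [0, 0.222, 0], 45], [[-41, 8, -13], [0, 0.333, -0.001], 45], [[-54, 11, -17], [0, 0.443, -0.002], 45], [[-68, 13.5, -21], [0, 0.554, -0.002], 45]]'

```text
time_s: 45.85
ee_pos: [514.4, -75.0, 200.1]
tcp_rot: [-1.515, 0.494, -0.486]
force: [-0.5, -0.1, -0.9]
opening: 45.2
```

Request:
step_arm --increments '[[[-9, 3, -11], [0, 0.111, 0], 45], [[-19, 5, -21.5], [0, 0.222, 0], 45], [[-28, 8, -32], [0, 0.333, -0.001], 45], [[-37, 11, -43], [0, 0.443, -0.002], 45], [[-47, 13, -54], [0, 0.554, -0.002], 45]]'

```text
time_s: 46.27
ee_pos: [443.5, -92.0, 186.6]
tcp_rot: [-1.37, 0.925, -0.919]
force: [0.4, -0.3, -1.3]
opening: 45.0
```

Request:
step_arm --increments '[[[-2, 3, -14], [0, 0.111, 0], 45], [[-4.6, 5, -28], [0, 0.222, 0], 45], [[-7, 8, -42], [0, 0.333, 0], 45], [[-7, 8, -42], [0, 0.333, 0], 45], [[-7, 8, -42], [0, 0.333, 0], 45]]'

```text
time_s: 46.68
ee_pos: [401.7, -101.8, 178.6]
tcp_rot: [-1.237, 1.173, -1.168]
force: [0.2, -0.2, 0.5]
opening: 44.9
```

Run:
```python
from h import *
st(); M=Rt(-86.3)
plan([((404.5,-101,120),M,45),((404.5,-101,91),M,45,3,15)])
```

```text
46.68 [ 401.7 -101.8  178.6] [[0.053, -0.004, 0.999], [-0.999, -0.0, 0.053], [-0.0, -1.0, -0.004]] [ 0.2 -0.2  0.5] 44.9
[[[-0.3, 29.3, 1.6], [0.002, -0.006, 0.0], 45], [[-0.6, 58.6, 3.1], [0.004, -0.012, 0.0], 45], [[-0.6, 73.1, 3.2], [0.004, -0.012, 0.0], 45], [[-0.6, 87.6, 3.2], [0.004, -0.012, 0.0], 45], [[-0.6, 87.6, 3.2], [0.004, -0.012, 0.0], 45]]
[[[0.0, 0.0, 0.0], [0.0, 0.0, 0.0], 45], [[0.0, 0.0, 0.0], [0.0, 0.0, 0.0], 45]]
```

Request:
step_arm --increments '[[[-0.3, 29, 1.6], [0.002, -0.006, 0], 45], [[-0.6, 58, 3], [0.004, -0.012, 0], 45], [[-0.6, 73, 3.2], [0.004, -0.012, 0], 45], [[-0.6, 87.5, 3.2], [0.004, -0.012, 0], 45], [[-0.6, 87.5, 3.2], [0.004, -0.012, 0], 45]]'

```text
time_s: 47.1
ee_pos: [403.6, -100.7, 88.2]
tcp_rot: [-1.243, 1.163, -1.156]
force: [-0.3, 0.1, 0.1]
opening: 44.9
```

Request:
step_arm --increments '[[[0, 0, 0], [0, 0, 0], 45], [[0, 0, 0], [0, 0, 0], 5], [[0, 0, 0], [0, 0, 0], 5], [[0, 0, 0], [0, 0, 0], 5], [[0, 0, 0], [0, 0, 0], 5]]'

```text
time_s: 47.52
ee_pos: [404.1, -100.6, 89.2]
tcp_rot: [-1.242, 1.161, -1.156]
force: [-1.7, 2.1, 4.1]
opening: 18.9
```

Request:
step_arm --increments '[[[0, -2.7, -1.3], [0, 0, 0], 5], [[0, -5.4, -2.6], [0, 0, 0], 5], [[0, -8.5, -4], [0, 0, 0], 5], [[0, -8.5, -4], [0, 0, 0], 5], [[0, -8.5, -4], [0, 0, 0], 5]]'

```text
time_s: 47.93
ee_pos: [400.2, -100.8, 97.6]
tcp_rot: [-1.242, 1.161, -1.156]
force: [3.2, 2.4, -7.4]
opening: 18.6
```

```bash
python3 -c "
from h import *
st()"
```

```text
47.93 [ 400.2 -100.8   97.6] [[0.069, -0.003, 0.998], [-0.998, 0.002, 0.069], [-0.002, -1.0, -0.003]] [ 3.2  2.4 -7.4] 18.6
```

Request:
step_arm --increments '[[[0, -4, 10.4], [0, 0, 0], 5], [[0, -6.6, 21.4], [0, 0, 0], 5], [[0, -7.5, 32.6], [0, 0, 0], 5], [[0, -6.6, 43.8], [0, 0, 0], 5], [[0, -6.6, 43.8], [0, 0, 0], 5]]'

```text
time_s: 48.35
ee_pos: [443.7, -97.9, 103.6]
tcp_rot: [-1.244, 1.163, -1.154]
force: [-4.0, 1.2, 0.8]
opening: 18.8
```

Request:
step_arm --increments '[[[0, 2.5, 11], [0, 0, 0], 5], [[0, 6.6, 21.4], [0, 0, 0], 5], [[0, 7, 22.5], [0, 0, 0], 5], [[0, 7, 22.5], [0, 0, 0], 5]]'

```text
time_s: 48.68
ee_pos: [464.5, -96.4, 95.4]
tcp_rot: [-1.247, 1.167, -1.153]
force: [-4.9, 0.5, -1.7]
opening: 19.0
```

```bash
python3 -c "
from h import *
st()"
```

```text
48.68 [464.5 -96.4  95.4] [[0.068, -0.01, 0.998], [-0.998, 0.001, 0.068], [-0.002, -1.0, -0.01]] [-4.9  0.5 -1.7] 19.0
```

Request:
step_arm --increments '[[[0, 2.5, -0.5], [0, 0, 0], 5], [[0, 5, -1], [0, 0, 0], 5], [[0, 7, -1.5], [0, 0, 0], 5], [[0, 7, 0], [0, 0, 0], 5], [[0, 7, 1.5], [0, 0, 0], 5]]'

```text
time_s: 49.1
ee_pos: [466.8, -96.5, 90.9]
tcp_rot: [-1.244, 1.163, -1.155]
force: [-2.9, 2.9, 13.4]
opening: 18.9
```

Request:
step_arm --increments '[[[0, 1, 2], [0, 0, 0], 5], [[0, 1, 2], [0, 0, 0], 5]]'

```text
time_s: 49.27
ee_pos: [468.0, -96.4, 90.5]
tcp_rot: [-1.245, 1.164, -1.155]
force: [-3.3, 1.9, 7.8]
opening: 19.3
```

Request:
step_arm --increments '[[[0, 0, 0], [0, 0, 0], 45], [[0, 0, 0], [0, 0, 0], 45], [[0, 0, 0], [0, 0, 0], 45], [[0, -50, -10], [0, 0, 0], 45], [[0, -90, -40], [0, 0, 0], 45]]'

```text
time_s: 49.68
ee_pos: [437.8, -98.4, 166.2]
tcp_rot: [-1.247, 1.165, -1.153]
force: [1.5, -1.5, 1.2]
opening: 45.2
```

Request:
step_arm --increments '[[[0, 0, 0], [0, 0, 0], 45], [[0, 0, 0], [0, 0, 0], 45], [[0, 0, 0], [0, 0, 0], 45]]'

```text
time_s: 49.93
ee_pos: [438.0, -98.5, 166.1]
tcp_rot: [-1.246, 1.165, -1.154]
force: [-0.3, -0.7, -0.4]
opening: 45.0
```

```bash
python3 drum.py 467
python3 - <<'E'
from h import *
grab('wrist','w12.png')
im=grab('wrist'); rgb=im['pixels'].astype(int)
m=(rgb[...,0]>100)&(rgb[...,1]<60)&(rgb[...,2]<60); c=np.argwhere(m)[:,::-1]
E
```

```text
49.93 [438.  -98.5 166.1] [[0.069, -0.008, 0.998], [-0.998, 0.001, 0.069], [-0.001, -1.0, -0.008]] [-0.3 -0.7 -0.4] 45.0
top [362.4 250.3] [360.8 249.7] 26 [[468.5 -94.8  99.4]] [[468.5 -94.4 103. ]]
scene [252.1 194.7] [252.1 186.5] 15 [[443.2 -90.1  99.4]] [[446.3 -90.7 103. ]]
scene [252.1 194.7] [252.2 193.5] 48 [[463.9 -97.5  99.4]] [[466.9 -98.  103. ]]
wrist [327.6 174.2] [322.1 178.2] 733 [[464.1 -95.6  99.4]] [[465.1 -95.5 103. ]]
```

View pics/w12.png

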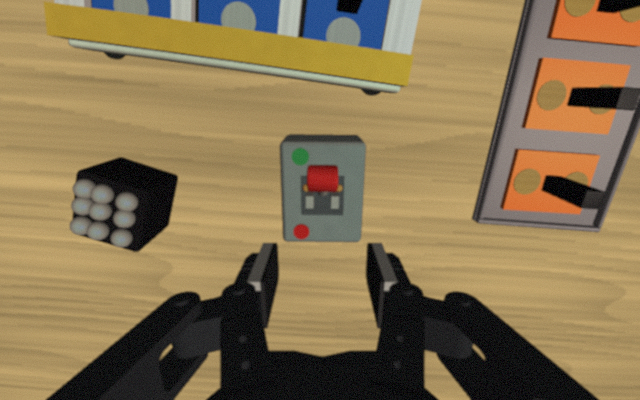

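```bash
python3 meas.py | grep -E "blue|orange"; python3 -c "
from h import *
st(); print(arm.hand_in())"
```

```text
blue [333. 202.] world [598.9 -27.7] size [221.5  65. ] ang 86.3
orange [438. 212.] world [ 570.  -313.2] size [ 73.2 126.3] ang 89.1
50.23 [437.6 -98.2 165.3] [[0.069, -0.01, 0.998], [-0.998, 0.001, 0.069], [-0.002, -1.0, -0.01]] [ 0.2  0.3 -0. ] 44.8
the job is handed in; nothing more can be done
None
```

The job is done and handed in at about 50 s of robot time. I switched the machine off, moved the three orange carriers to the tray, seated the three blue ones in the bays, and switched it back on.

**Toggle:** After the first flip the bat had sagged to about 0.35 rad of lean, close to the lock limit. I regripped it and nudged it to about -0.42 rad before touching any carrier. After the last flip it was pressed home until it pushed back with 13 N. The final pictures show the bat leaning to the green dot, where it was at the start to within 2 mm.

**Blue carriers:** Each was pressed level onto its bay floor until about 6 N pushed back. The picture taken before the last flip shows all three lying flat with one end under the lip, matching how the orange ones sat at the start. The final top view still shows all three in the bays.

**Orange carriers:** All three lie side by side in the tray. In the final top view the arm hid one of them, but an earlier check and the last wrist picture show all three.

**Disagreements and limits:**
- The cameras differ from each other by about 2 mm.
- The first estimate of the spacing between bays was about 2 mm short, so I aligned each carrier to its bay from the wrist camera.
- How far the bat is pulled out could not be measured directly; that it dropped into its lock is judged from force and position.
- I did not re-check the bowl, block and screwdriver positions; nothing I did came close to them.

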